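# Find the socket that fits the flange nut

### The job

Three sockets that look alike hang by their collars in the slotted rack. Find by trying which one goes right down over the nut of the flange that stands alone beside the vice, until its rim rests on the flange all round, and finish while still gripping that socket by its square shank, upright and fully seated on the nut. A socket leaves the rack, and goes back, only by sliding through the open front of its slot; the two that are not on the nut must end hanging in the rack, and the tape roll, screwdriver, wire spool and foam block stay where they are.

Things in the scene. Friction and masses are not known exactly. Their poses are not given: they have to be found in the camera images.
- rack_deck (a point): Fixed plywood rack: deck 8 mm thick, 236 mm wide, top 76 mm above the bench. Point: on the deck's top at the middle hanging place; x away from the open front, y along the row. Slots 22 mm wide at y = -75, 0, +75 mm, open at the front edge x = -30 mm, closed at x = +12 mm. Hung sockets are within 3 mm of x = 0 and have 6 mm to rise; slid 55 mm to -x they are clear of the deck.
- socket_1_mid (a point): One of three sockets alike outside, 112 mm tall, hung in the rack. Point: on the axis, 56 mm above the open lower rim, z up. From the rim up: body diameter 40 to 46 mm up, neck diameter 16 to 60 mm, collar diameter 30 to 66 mm, then adapter shank 14 mm square (faces square to point's x, y) to 112 mm: grip this. Number tells neither size nor slot.
- socket_2_mid (a point): Outside the same as socket_1. Inside each: a hidden six-sided blind bore open at the rim, two flats square to the point's x (repeats every 60 degrees), 2.6 mm wider across flats than its own nut and 2 mm deeper than its nut and stud. Mass 0.14 to 0.24 kg.
- socket_3_mid (a point): Outside the same as socket_1. A socket tried on a wrong nut stops with its rim 6 mm or more above the flange face: too narrow for the nut, or too shallow for the stud. Each of the three flanges has one socket that fits.
- flange_a_face (a point): One of three round dark flanges, fixed, diameter 80 mm, 20 mm thick, with a fixed six-sided nut 12 mm high and a stud. Point: on the axis, on the flange's upper face (foot of the nut), z up; two nut flats square to the point's x (repeats every 60 degrees). Work on the one alone beside the vice (y below 0); the letter tells nothing.
- flange_b_face (a point): Like flange_a. The three nuts are 14, 20 and 26 mm across flats; their studs rise 26, 18 and 10 mm above the nut, so the tallest tip is 38 mm above the flange face. Nuts do not turn.
- flange_c_face (a point): Like flange_a. The two flanges that are not to be worked on wait at the far left of the bench (y above 0.3).
- tape_roll_blue: Roll of tape lying flat, diameter 72 mm, 19 mm high; origin under its middle. Bystander.
- screwdriver: Screwdriver with yellow handle, 163 mm long, lying on the bench. Bystander.
- wire_spool: White wire spool, 69x53 mm, 30 mm high; origin under its middle. Bystander.
- foam: Small foam block, 19x26x14 mm; origin under its middle. Bystander.
Things that resemble listed ones, but are neither listed nor needed, are in the scene too. Leave any green or turquoise look-alike of the part that bears socket_2_mid alone.

How it is judged (in metres and radians):
On the way:
1. the socket that fits is out of the rack, carried in the fingers above the rack's deck (((world y of flange_a_face below 0.1 m and contact force between the fingers and socket_3 above 0.5 N and height (world z) of socket_3_mid above 0.09 m and z of socket_3_mid in the frame of rack_deck above 0.014 m) or (world y of flange_b_face below 0.1 m and contact force between the fingers and socket_1 above 0.5 N and height (world z) of socket_1_mid above 0.09 m and z of socket_1_mid in the frame of rack_deck above 0.014 m) or (world y of flange_c_face below 0.1 m and contact force between the fingers and socket_2 above 0.5 N and height (world z) of socket_2_mid above 0.09 m and z of socket_2_mid in the frame of rack_deck above 0.014 m))), for 0.1 s.
At the end, for the whole second after the job is handed in: The fitting socket is fully down on the nut beside the vice (within 5 mm of its axis, rim within 3.5 mm of the face, upright to 0.08 rad, still) and gripped with over 2 N. The others are released and hang at rest in the rack (collar on the deck within 8 mm, at most 22 mm forward) (((world y of flange_a_face below 0.1 m and horizontal distance between socket_3_mid and flange_a_face below 0.005 m and z of socket_3_mid in the frame of flange_a_face between 0.052 and 0.0595 m and angle between socket_3_mid's own z axis and vertical below 0.08 rad and contact force between the fingers and socket_3 above 2 N and linear speed of socket_3 below 0.02 m/s and z of socket_1_mid in the frame of rack_deck between -0.008 and 0.002 m and x of socket_1_mid in the frame of rack_deck between -0.022 and 0.015 m and angle between each of socket_1_mid, socket_2_mid's own z axis and vertical below 0.12 rad and linear speed of each of socket_1, socket_2 below 0.03 m/s and contact force between the fingers and socket_1 below 0.2 N and z of socket_2_mid in the frame of rack_deck between -0.008 and 0.002 m and x of socket_2_mid in the frame of rack_deck between -0.022 and 0.015 m and contact force between the fingers and socket_2 below 0.2 N) or (world y of flange_b_face below 0.1 m and horizontal distance between socket_1_mid and flange_b_face below 0.005 m and z of socket_1_mid in the frame of flange_b_face between 0.052 and 0.0595 m and angle between socket_1_mid's own z axis and vertical below 0.08 rad and contact force between the fingers and socket_1 above 2 N and linear speed of socket_1 below 0.02 m/s and z of socket_2_mid in the frame of rack_deck between -0.008 and 0.002 m and x of socket_2_mid in the frame of rack_deck between -0.022 and 0.015 m and angle between each of socket_2_mid, socket_3_mid's own z axis and vertical below 0.12 rad and linear speed of each of socket_2, socket_3 below 0.03 m/s and contact force between the fingers and socket_2 below 0.2 N and z of socket_3_mid in the frame of rack_deck between -0.008 and 0.002 m and x of socket_3_mid in the frame of rack_deck between -0.022 and 0.015 m and contact force between the fingers and socket_3 below 0.2 N) or (world y of flange_c_face below 0.1 m and horizontal distance between socket_2_mid and flange_c_face below 0.005 m and z of socket_2_mid in the frame of flange_c_face between 0.052 and 0.0595 m and angle between socket_2_mid's own z axis and vertical below 0.08 rad and contact force between the fingers and socket_2 above 2 N and linear speed of socket_2 below 0.02 m/s and z of socket_1_mid in the frame of rack_deck between -0.008 and 0.002 m and x of socket_1_mid in the frame of rack_deck between -0.022 and 0.015 m and angle between each of socket_1_mid, socket_3_mid's own z axis and vertical below 0.12 rad and linear speed of each of socket_1, socket_3 below 0.03 m/s and contact force between the fingers and socket_1 below 0.2 N and z of socket_3_mid in the frame of rack_deck between -0.008 and 0.002 m and x of socket_3_mid in the frame of rack_deck between -0.022 and 0.015 m and contact force between the fingers and socket_3 below 0.2 N))); the arm keeps its last pose, push and grip.
It fails at once if the tape roll is shifted by more than 30 mm (distance of tape_roll_blue from where it was at the start of the episode above 0.03 m).
It fails at once if the screwdriver is shifted by more than 30 mm (distance of screwdriver from where it was at the start of the episode above 0.03 m).
It fails at once if the wire spool is shifted by more than 30 mm (distance of wire_spool from where it was at the start of the episode above 0.03 m).
It fails at once if the foam block is shifted by more than 30 mm (distance of foam from where it was at the start of the episode above 0.03 m).
It also fails if it takes over 72 s, if anything falls off the work surface, if the arm or the gripper's body presses on something with over 40 N, if the wrist force passes 120 N, or if a joint passes its speed limit or range.

### The arm

A 6-joint arm with a two-finger parallel gripper is mounted at the origin on a cart in front of the work surface, level with it; the furniture and walls round the work are solid. World frame = base frame: x ahead of the robot, y to its left, z up, the work surface at z = 0. Lengths are in mm, angles in degrees, forces in N, time in s.
With the tool pointing down it reaches from about 300 to 875 mm from the base axis. Payload 6.4 kg.
Tool frame: the origin (TCP) lies midway between the tips of the shut fingers; the grasp point (between the pads) lies 19 mm behind it; x points along the fingers, z is the direction in which the jaws open and shut, and the axes are right-handed (so a half turn about x gives the same grasp; the last joint's range is limited). The gripper opens to 88 mm and grips with 3 to 60 N. Pads are 18 mm wide; open, the fingers measure 123 mm over their backs; the gripper's body (75 mm by 187 mm) begins 45 mm behind the grasp point.
Start: joints at [-79.486, 10.359, 92.074, -0, 77.567, -11.82], TCP at [218.519, -531.875, 238.714] pointing down, gripper open.
Joint ranges: [-171.53, 171.53], [-51.25, 118.39], [17.06, 147.69], [-65.23, 245.23], [0, 150.52], [-178.68, 178.68]. Speed limits (degrees/s): [147.25, 147.25, 172.46, 180, 180, 180].

### API

Orientations are given as a 3x3 rotation matrix whose columns are the frame's x, y, z axes.
In Python, from workcell import r, eyes gives the robot as it stands.
- The arm moves only by the tool servo_tool, never from a script. Its argument "steps" is a list of rows, each an object of numbers: "x", "y", "z": the shift along the world's x, y, z in units of 0.25 m (1.0 is 0.25 m); "wx", "wy", "wz": the turn, a rotation vector about the world's x, y, z in units of 360 degrees (1.0 is 360 degrees). A call has 1 to 8 rows; each row is the pose to reach, as a shift and turn from the pose commanded when the call began, turning the shorter way round; what a row does not reach only later rows make up. A row lasts 1/12 s, in which the tool goes at most 41.7 mm and 7.16 degrees, less where a joint would pass 70% of its speed; a pose out of reach is approached as far as the arm can. A call with a number of a shift or a turn outside -1 to 1 is refused whole. A call with a gripper value outside its range is refused whole. "hand" is the opening, from 0 (shut) to 1 (fully open), set as the call begins (left out, the last holds). The fingers move at their own pace and stop on an object; "force" is the grip in N (left out, the last holds). Time passes only in rows, so rows that repeat a pose let the fingers close. It gives the time, the measured TCP pose, the force and the opening at its end, in the units of the state.
- r.state(): the state, without advancing time (a new reading comes with each control period).
- eyes.get_image(name): name is "scene" or "top"; returns a dict with "pixels" (400x640x3 uint8, red, green, blue), "fovy" (degrees; the focal length in pixels is half the picture's height over the tangent of half this angle, whatever the lens; pixels are square), "cx", "cy" (the principal point, pixels), "pose" (4x4, takes a point from camera to world coordinates). Camera axes: x right, y up, looking along -z (the intrinsics and any distortion apply to the point x, -y, -z); pixel columns grow to the right and rows downward; lengths in mm; the calibration is good to about 2 mm. A picture is of the moment at which its call begins. There is no depth.
- r.sign_off(): hands the job in, once; it reports no verdict.
The state is a dict: "clock": time; "q": joint angles; "joint_vel": joint speeds; "joint_torque": joint torques, N m; "position": TCP position; "eef_rot": TCP orientation; "ft_force": force on the tool from outside, world axes, zero at the start; "torque": the same for the moment, N m; "width": finger opening in mm.
Only numpy, scipy, OpenCV 4.12 (cv2) and the standard library are available. Lean on these libraries where they do the work, as an engineer would, in place of code of your own. Each camera call takes 0.05 s, during which the arm holds its last target.

## Working session

There is one attempt and no reset: what is moved stays moved. The work goes in short steps, Python scripts to look and compute and a tool call to move; the robot and the scene stay as the last step left them, time stands still between calls to the robot, and variables do not carry over. Pictures are saved under pics/ and viewed, and the job is handed in when it is done.

Besides the shell and the picture viewer there is one more tool, called after ">>>" as name([rows], argument=value, ...), one row to a line, values as JSON. servo_tool: Moves the arm, as the interface text tells. Shifts and turns lie within -1 to 1; 1 stands for 0.25 m of shift or 360 degrees of turn. Its arguments: {"type":"object","properties":{"steps":{"type":"array","items":{"type":"object","properties":{"x":{"type":"number","minimum":-1,"maximum":1},"y":{"type":"number","minimum":-1,"maximum":1},"z":{"type":"number","minimum":-1,"maximum":1},"wx":{"type":"number","minimum":-1,"maximum":1},"wy":{"type":"number","minimum":-1,"maximum":1},"wz":{"type":"number","minimum":-1,"maximum":1}}}},"hand":{"type":"number"},"force":{"type":"number"}},"required":["steps"]}

```bash
ls; mkdir -p pics; python3 - <<'E'
from workcell import r, eyes
import cv2,json,numpy as np
s=r.state(); print({k:np.round(v,2).tolist() for k,v in s.items()})
for n in ("scene","top"):
    d=eyes.get_image(n); cv2.imwrite(f"pics/{n}0.png",d["pixels"][:,:,::-1]); print(n,d["fovy"],d["cx"],d["cy"],np.round(d["pose"],3).tolist(),[k for k in d])
E
```

```text
pics
{'clock': 0.0, 'q': [-79.49, 10.4, 92.13, -0.0, 77.56, -11.82], 'joint_vel': [0.01, -0.02, 0.01, -0.05, 0.02, 0.03], 'joint_torque': [0.0, -43.39, -34.18, 0.07, 0.04, -0.0], 'position': [218.42, -531.35, 237.85], 'eef_rot': [[-0.0, 0.92, 0.38], [0.0, 0.38, -0.92], [-1.0, 0.0, -0.0]], 'ft_force': [0.25, 0.95, 0.01], 'torque': [-0.02, -0.03, 0.01], 'width': 88.42}
scene 52.072915868275345 308.82949193296065 201.69092041597494 [[-0.858, 0.221, -0.464, -17.134], [-0.514, -0.388, 0.765, 1116.787], [-0.011, 0.895, 0.447, 663.917], [0.0, 0.0, 0.0, 1.0]] ['pixels', 'fovy', 'cx', 'cy', 'pose']
top 48.462945515090375 320.5024868414525 197.09887374857092 [[-0.015, 0.993, -0.115, 447.7], [-1.0, -0.012, 0.023, 91.742], [0.022, 0.115, 0.993, 1325.348], [0.0, 0.0, 0.0, 1.0]] ['pixels', 'fovy', 'cx', 'cy', 'pose']
```

View pics/scene0.png

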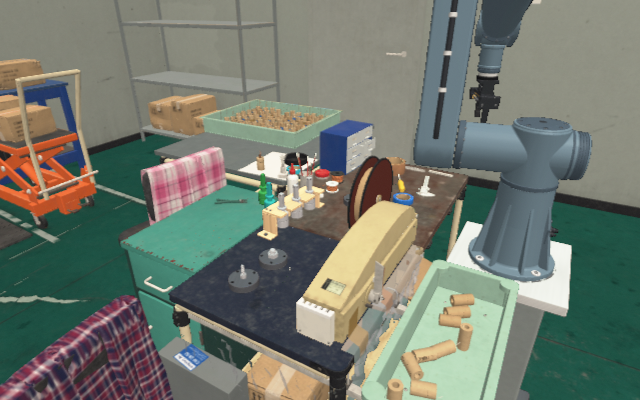

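View pics/top0.png

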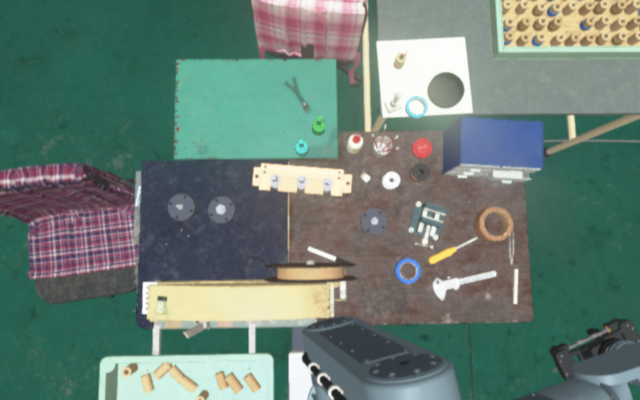

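```bash
cat > h.py <<'E'
import numpy as np,cv2
from workcell import r,eyes
def K(d):
    f=200/np.tan(np.radians(d["fovy"]/2)); return f
def ray(d,u,v):
    f=K(d);P=np.array(d["pose"]);c=np.array([(u-d["cx"])/f,-(v-d["cy"])/f,-1]);return P[:3,3],P[:3,:3]@c
def onz(d,u,v,z):
    o,k=ray(d,u,v);return o+k*(z-o[2])/k[2]
def tri(d1,p1,d2,p2):
    o1,k1=ray(d1,*p1);o2,k2=ray(d2,*p2)
    A=np.stack([k1,-k2],1);t=np.linalg.lstsq(A,o2-o1,rcond=None)[0]
    a=o1+k1*t[0];b=o2+k2*t[1];return (a+b)/2,np.linalg.norm(a-b)
def proj(d,p):
    P=np.array(d["pose"]);c=P[:3,:3].T@(np.array(p)-P[:3,3]);f=K(d);return d["cx"]+f*c[0]/-c[2],d["cy"]-f*c[1]/-c[2]
def crop(d,x0,y0,x1,y1,s,fn):
    im=d["pixels"][y0:y1,x0:x1,::-1];im=cv2.resize(im,None,fx=s,fy=s,interpolation=cv2.INTER_CUBIC)
    for x in range((x0+9)//10*10,x1,10):
        cv2.line(im,((x-x0)*s,0),((x-x0)*s,6),(255,255,255),1)
        cv2.putText(im,str(x),((x-x0)*s+2,12),0,0.35,(255,255,255))
    for y in range((y0+9)//10*10,y1,10):
        cv2.line(im,(0,(y-y0)*s),(6,(y-y0)*s),(255,255,255),1)
        cv2.putText(im,str(y),(2,(y-y0)*s+12),0,0.35,(255,255,255))
    cv2.imwrite(fn,im)
E
python3 - <<'E'
from h import *
t=eyes.get_image("top");s=eyes.get_image("scene")
crop(t,245,155,360,205,7-1,"pics/t_rack.png");crop(t,340,160,440,235,7,"pics/t_fl.png")
crop(s,250,155,345,245,6,"pics/s_rack.png");crop(s,290,150,450,230,5,"pics/s_fl.png")
E
```

```text
(no output)
```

View pics/t_rack.png

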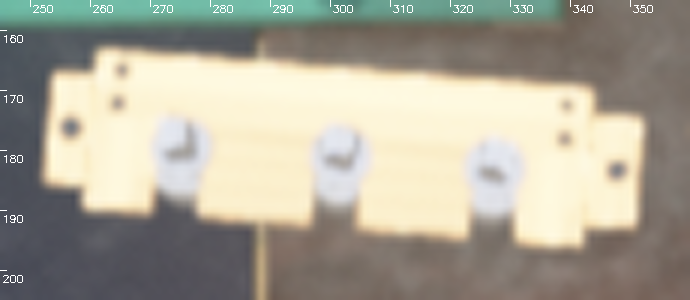

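View pics/t_fl.png

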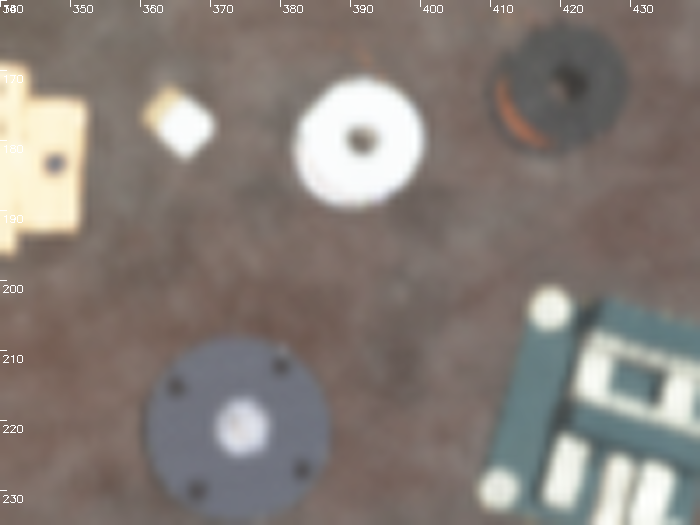

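View pics/s_rack.png

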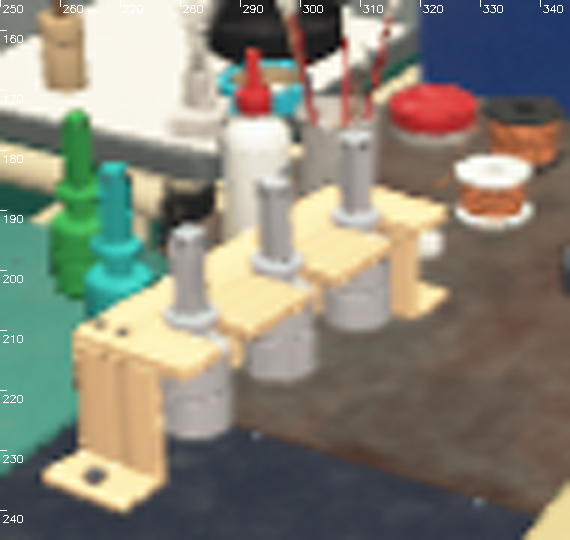

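View pics/s_fl.png

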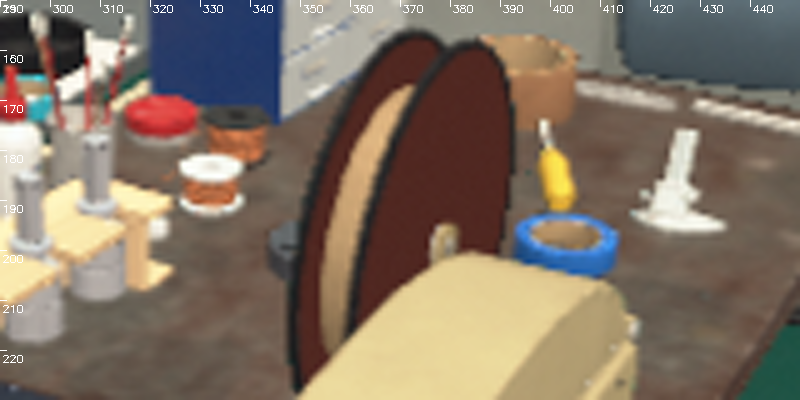

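```bash
python3 - <<'E'
from h import *
t=eyes.get_image("top");s=eyes.get_image("scene")
for d in (t,s):
    d["pixels"]=np.clip((d["pixels"].astype(float)/255)**1.8*255,0,255).astype(np.uint8)
for i,(x,y) in enumerate([(262,166),(289,167),(314,170)]):
    crop(t,x,y,x+25,y+25,16,f"/tmp/a{i}.png")
crop(t,358,205,390,237,16,"pics/t_fl2.png")
A=np.hstack([cv2.resize(cv2.imread(f"/tmp/a{i}.png"),None,fx=.65,fy=.65) for i in range(3)]);cv2.imwrite("pics/t_s.png",A)
crop(s,270,170,320,235,9,"pics/s_s.png")
crop(s,220,240,300,300,9,"pics/s_far.png");crop(t,160,185,240,230,9,"pics/t_far.png")
E
```

```text
(no output)
```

View pics/t_s.png

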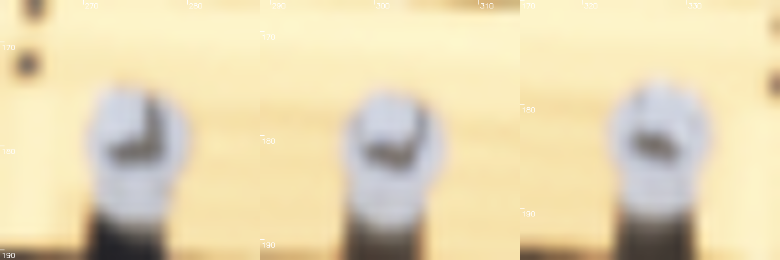

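View pics/t_fl2.png

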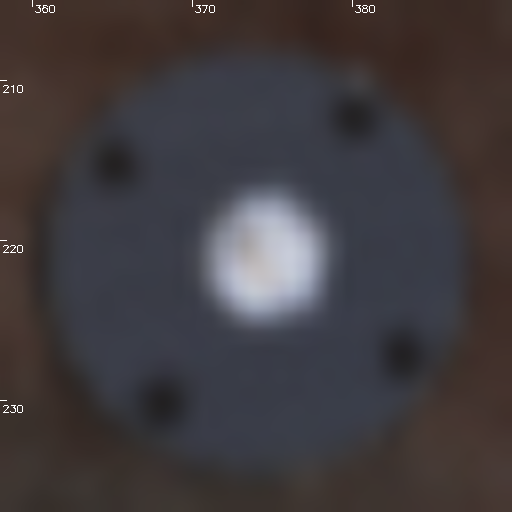

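View pics/s_s.png

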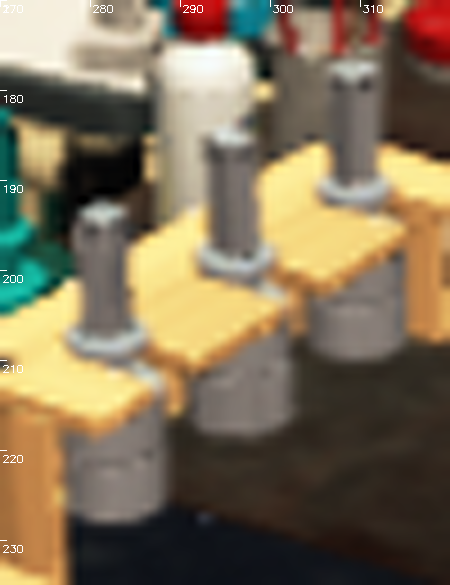

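View pics/s_far.png

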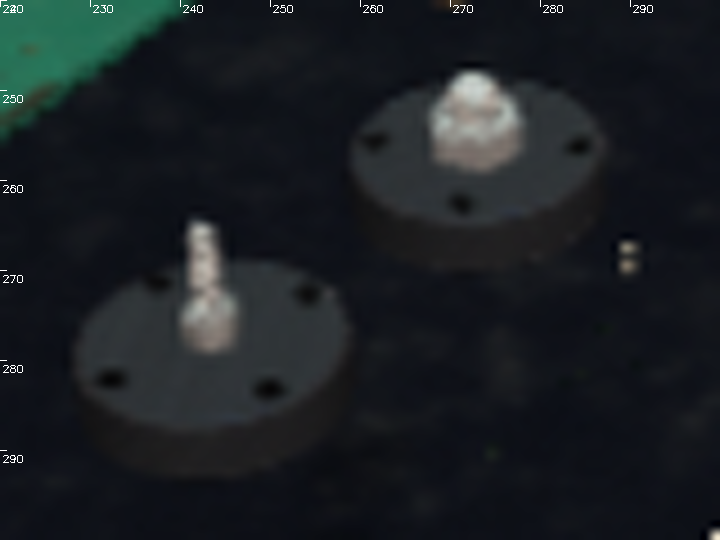

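View pics/t_far.png

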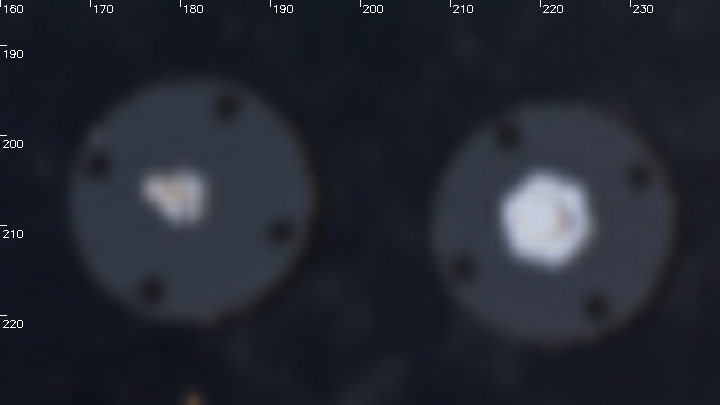

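```bash
python3 - <<'E'
from h import *
t=eyes.get_image("top");s=eyes.get_image("scene")
sc=[(280.3,192.3),(295.1,184),(308.5,176.8)]
tp=[(273,176.7),(300.2,178.0),(326,180)]
for a,b in zip(sc,tp): print("shanktop",*[np.round(q,1) for q in tri(s,a,t,b)])
# collar centres (z~82) in scene; rims
for p in [(280,206.5),(295,197.7),(308.3,189.8)]: print("collar scene z82",np.round(onz(s,*p,82),1))
for p in [(275,179.5),(300.8,180.5),(327.6,182.3)]: print("collar top z82",np.round(onz(t,*p,82),1))
# deck corners top view
for n,p in dict(FL=(258.3,189.8),FR=(342,195.5),BL=(260,163),BR=(343.5,169.5),s1l=(270,190),s1r=(277.7,190.5),s2l=(296.5,191.7),s2r=(304,192.2),s3l=(323,193.9),s3r=(330.5,194.3)).items(): print(n,np.round(onz(t,*p,76),1))
# masks flange
im=t["pixels"].astype(int);sub=im[200:240,350:400]
m=((sub[...,2]-sub[...,0])>4).astype(np.uint8)
n,l,st,c=cv2.connectedComponentsWithStats(m);i=1+np.argmax(st[1:,4]);print(st[i],c[i]+[350,200])
cn=max(cv2.findContours((l==i).astype(np.uint8),0,1)[0],key=cv2.contourArea)
el=cv2.fitEllipse(cn);print(el)
P=np.array([onz(t,350+p[0][0],200+p[0][1],20)[:2] for p in cn],np.float32);print(cv2.minEnclosingCircle(P),cv2.fitEllipse(P))
hs=[(364.9,214.8),(379.9,211.9),(383,226.8),(368,229.8)]
H=np.array([onz(t,*p,20)[:2] for p in hs]);print(H.mean(0),np.linalg.norm(H-H.mean(0),axis=1))
nut=(sub.sum(2)>450).astype(float);
w=np.clip(sub.sum(2)-350,0,None).astype(float);w[:10]=0;w[30:]=0;w[:,:14]=0;w[:,34:]=0
yy,xx=np.mgrid[200:240,350:400];c=((w*xx).sum()/w.sum(),(w*yy).sum()/w.sum());print("nut",c,onz(t,*c,33))
g=cv2.resize(im.sum(2).astype(np.float32)[205:240,355:392],None,fx=10,fy=10,interpolation=cv2.INTER_CUBIC)
cn=max(cv2.findContours((g>420).astype(np.uint8),0,1)[0],key=lambda q:cv2.contourArea(q) if cv2.contourArea(q)<30000 else 0)
Q=np.array([onz(t,355+(p[0][0]+.5)/10-.5,205+(p[0][1]+.5)/10-.5,32)[:2] for p in cn]);
print(cv2.fitEllipse(Q.astype(np.float32)))
M=cv2.moments(Q.astype(np.float32));c=np.array([M['m10'],M['m01']])/M['m00']
d=Q-c;a=np.arctan2(d[:,1],d[:,0]);rr=np.hypot(*d.T)
A=np.linspace(-np.pi,np.pi,360,endpoint=False);o=np.argsort(a);R=np.interp(A,a[o],rr[o],period=2*np.pi)
for k in range(1,9):
  z=(R*np.exp(-1j*k*A)).mean();print(k,round(2*abs(z),2),round(-np.degrees(np.angle(z))/k*-1,1))
print(c,R.mean())
E
```

```text
shanktop [644.  192.5 131.3] 2.2
shanktop [638.8 118.3 131.5] 0.5
shanktop [631.8  48.  131.9] 0.8
collar scene z82 [648.3 193.4  82. ]
collar scene z82 [641.4 117.6  82. ]
collar scene z82 [635.2  44.   82. ]
collar top z82 [643.  190.4  82. ]
collar top z82 [639.3 117.6  82. ]
collar top z82 [633.3  41.9  82. ]
FL [615.  238.1  76. ]
FR [595.9   1.5  76. ]
BL [691.9 233.4  76. ]
BR [670.5  -4.4  76. ]
s1l [614.  205.1  76. ]
s1r [612.4 183.4  76. ]
s2l [608.3 130.2  76. ]
s2r [606.6 109.   76. ]
s3l [601.1  55.3  76. ]
s3r [599.7  34.   76. ]
[ 11   9  26  25 484] [373.66115702 221.03099174]
((23.753131866455078, 21.040912628173828), (23.601646423339844, 24.412033081054688), 114.80436706542969)
((525.9169311523438, -94.09813690185547), 37.38763427734375) ((525.6585693359375, -94.74168395996094), (69.93379974365234, 71.79702758789062), 166.92037963867188)
[526.22335205 -95.32950617] [31.90606238 31.92015645 31.78970817 31.95936179]
nut (np.float64(374.09263942499666), np.float64(220.53147877013177)) [526.24858057 -93.89928344  33.        ]
((526.0435791015625, -94.26004028320312), (24.253890991210938, 26.208337783813477), 81.69205474853516)
1 0.01 -152.7
2 0.49 9.0
3 0.23 6.5
4 0.04 43.3
5 0.21 -4.1
6 0.14 13.5
7 0.05 -17.4
8 0.06 -21.8
[526.02893355 -94.26641086] 12.580246452899814
```

```bash
python3 - <<'E'
from h import *
t=eyes.get_image("top");s=eyes.get_image("scene")
print("reel top",tri(s,(372,156),t,(310,264)),tri(s,(385,158),t,(310,282)))
im=t["pixels"].astype(np.float32).sum(2)
def hexa(u,v,h,z,thr):
    g=cv2.resize(im[v-h:v+h+1,u-h:u+h+1],None,fx=10,fy=10,interpolation=cv2.INTER_CUBIC)
    cn=max(cv2.findContours((g>thr).astype(np.uint8),0,1)[0],key=cv2.contourArea)
    Q=np.array([onz(t,u-h+(p[0][0]+.5)/10-.5,v-h+(p[0][1]+.5)/10-.5,z)[:2] for p in cn])
    M=cv2.moments(Q.astype(np.float32));c=np.array([M['m10'],M['m01']])/M['m00'];d=Q-c
    a=np.arctan2(d[:,1],d[:,0]);o=np.argsort(a);A=np.linspace(-np.pi,np.pi,360,endpoint=False)
    R=np.interp(A,a[o],np.hypot(*d.T)[o],period=2*np.pi);z6=(R*np.exp(-6j*A)).mean()
    print(u,thr,"c",np.round(c,1),"area-eq AF",round(np.sqrt(M['m00']/0.866),1),"amp6",round(2*abs(z6),2),"corner",round(-np.degrees(np.angle(z6))/6,1))
    return c
def holes(u,v):
    c0=onz(t,u,v,20)[:2];H=[]
    for k in range(0,0):pass
    sub=cv2.resize(im[v-14:v+15,u-14:u+15],None,fx=10,fy=10,interpolation=cv2.INTER_CUBIC)
    # darkest blobs at ring 32 mm
    best=[]
    for a in np.arange(0,360,1.0):
        p=c0+32*np.array([np.cos(np.radians(a)),np.sin(np.radians(a))]);x,y=proj(t,[*p,20])
        best.append(sub[int((y-v+14.5)*10),int((x-u+14.5)*10)])
    b=np.array(best);f=np.array([b[[k,k+90,k+180,k+270]].sum() for k in range(90)]);print("holes at",u,np.argmin(f),"mod90",f.min(),np.median(f))
for u,v in [(374,221),(221,209),(181,207)]:
    holes(u,v)
    for thr in (380,450,520): hexa(u,v,7,32,thr)
E
```

```text
reel top (array([403.71255852,  90.91991198, 259.52169188]), np.float64(16.611844807131714)) (array([362.94530637,  92.0730905 , 261.07625316]), np.float64(13.92549955036652))
holes at 374 55 mod90 1045.9585 1422.3467
374 380 c [526.  -94.4] area-eq AF 26.6 amp6 0.22 corner -19.6
374 450 c [526.  -94.3] area-eq AF 22.6 amp6 0.13 corner -14.1
374 520 c [525.9 -94.3] area-eq AF 19.7 amp6 0.07 corner -14.8
holes at 221 27 mod90 983.078 1378.7673
221 380 c [566.1 353.5] area-eq AF 32.2 amp6 0.53 corner 13.3
221 450 c [566.2 353.6] area-eq AF 28.8 amp6 0.44 corner 13.4
221 520 c [566.2 353.6] area-eq AF 26.3 amp6 0.46 corner 13.3
holes at 181 69 mod90 979.6482 1364.9045
181 380 c [575.5 472.2] area-eq AF 20.8 amp6 0.13 corner -10.6
181 450 c [575.5 472.4] area-eq AF 16.8 amp6 0.13 corner -3.7
181 520 c [575.5 472.4] area-eq AF 13.4 amp6 0.23 corner 2.5
```

>>> servo_tool([
  {"x": 0.846, "y": 0.808, "z": 0.365, "wz": -0.0757},
  {"x": 0.846, "y": 0.808, "z": 0.365, "wz": -0.0757},
  {"x": 0.846, "y": 0.808, "z": 0.365, "wz": -0.0757},
  {"x": 0.846, "y": 0.808, "z": 0.365, "wz": -0.0757},
  {"x": 0.846, "y": 0.808, "z": 0.365, "wz": -0.0757},
  {"x": 0.846, "y": 0.808, "z": 0.365, "wz": -0.0757},
  {"x": 0.846, "y": 0.808, "z": 0.365, "wz": -0.0757},
  {"x": 0.846, "y": 0.808, "z": 0.365, "wz": -0.0757},
], hand=0.5)

```text
invalid input at $.steps[0]: expected keys x, y, z, wx, wy, wz
```

```bash
python3 - <<'E'
from h import *
s=r.state();print(np.round(s["q"],2),np.round(s["position"],1),s["width"],s["clock"],np.round(s["eef_rot"],3).tolist())
crop(eyes.get_image("scene"),240,0,600,240,2,"pics/s1.png")
E
```

```text
[-79.48  10.36  92.08   0.    77.57 -11.82] [ 218.5 -531.9  238.7] 88.17088199572412 0.5 [[0.0, 0.925, 0.38], [0.0, 0.38, -0.925], [-1.0, 0.0, -0.0]]
```

View pics/s1.png

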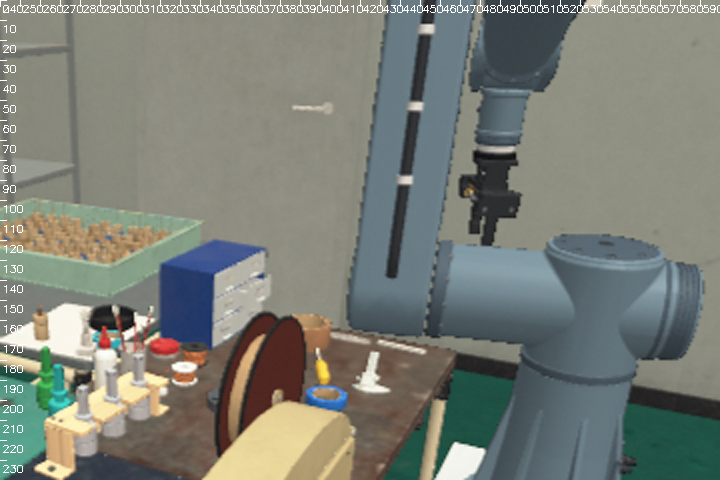

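>>> servo_tool([
  {"x": 0.846, "y": 0.808, "z": 0.365, "wx": 0, "wy": 0, "wz": -0.0757},
  {"x": 0.846, "y": 0.808, "z": 0.365, "wx": 0, "wy": 0, "wz": -0.0757},
  {"x": 0.846, "y": 0.808, "z": 0.365, "wx": 0, "wy": 0, "wz": -0.0757},
  {"x": 0.846, "y": 0.808, "z": 0.365, "wx": 0, "wy": 0, "wz": -0.0757},
  {"x": 0.846, "y": 0.808, "z": 0.365, "wx": 0, "wy": 0, "wz": -0.0757},
  {"x": 0.846, "y": 0.808, "z": 0.365, "wx": 0, "wy": 0, "wz": -0.0757},
  {"x": 0.846, "y": 0.808, "z": 0.365, "wx": 0, "wy": 0, "wz": -0.0757},
  {"x": 0.846, "y": 0.808, "z": 0.365, "wx": 0, "wy": 0, "wz": -0.0757},
], hand=0.5)

```text
clock: 1.22
position: [433.0, -327.0, 332.2]
eef_rot: [[0.003, 0.997, -0.083], [-0.001, -0.083, -0.997], [-1.0, 0.003, 0.001]]
ft_force: [0.6, -0.1, 0.2]
width: 43.9
```

>>> servo_tool([
  {"x": 0.52, "y": 1.0, "z": 0, "wx": 0, "wy": 0, "wz": 0},
  {"x": 0.52, "y": 1.0, "z": 0, "wx": 0, "wy": 0, "wz": 0},
  {"x": 0.52, "y": 1.0, "z": 0, "wx": 0, "wy": 0, "wz": 0},
  {"x": 0.52, "y": 1.0, "z": 0, "wx": 0, "wy": 0, "wz": 0},
  {"x": 0.52, "y": 1.0, "z": 0, "wx": 0, "wy": 0, "wz": 0},
  {"x": 0.52, "y": 1.0, "z": 0, "wx": 0, "wy": 0, "wz": 0},
  {"x": 0.52, "y": 1.0, "z": 0, "wx": 0, "wy": 0, "wz": 0},
  {"x": 0.52, "y": 1.0, "z": 0, "wx": 0, "wy": 0, "wz": 0},
])

```text
clock: 1.88
position: [561.7, -74.6, 330.0]
eef_rot: [[0.001, 0.997, -0.08], [0.002, -0.08, -0.997], [-1.0, 0.001, -0.002]]
ft_force: [-0.1, 0.2, 0.8]
width: 44.0
```

```bash
python3 - <<'E'
from h import *
s=r.state();print(np.round(s["q"],2),np.round(s["position"],1),s["width"],s["clock"])
crop(eyes.get_image("scene"),240,0,600,240,2,"pics/s2.png")
E
```

```text
[-19.64   5.72  86.78   0.13  87.47  74.94] [561.7 -74.6 330. ] 44.03672615113564 1.8833
```

View pics/s2.png

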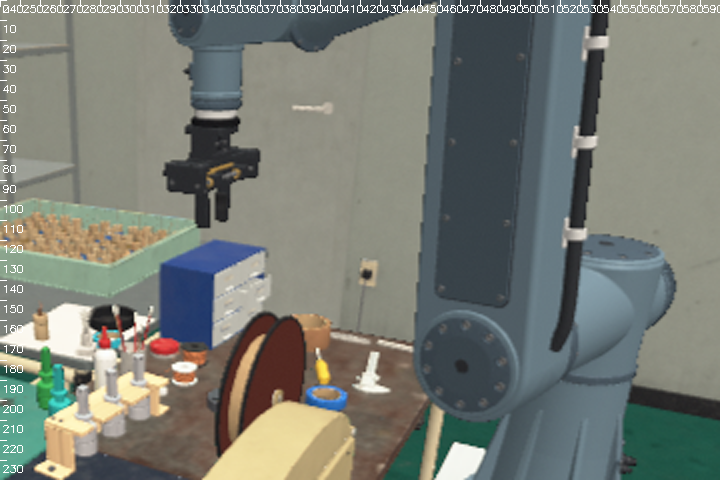

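```bash
python3 - <<'E'
from h import *
s=r.state();t=eyes.get_image("top");c=eyes.get_image("scene");print(s["position"],proj(t,s["position"]),proj(c,s["position"]))
crop(c,320,60,380,125,9,"pics/s3.png");crop(t,330,120,430,230,5,"pics/t3.png")
E
```

```text
[560.78460431 -77.10467307 329.91456073] (np.float64(384.8152245710306), np.float64(197.1536786940693)) (np.float64(346.2094994211032), np.float64(111.67834888797478))
```

View pics/s3.png

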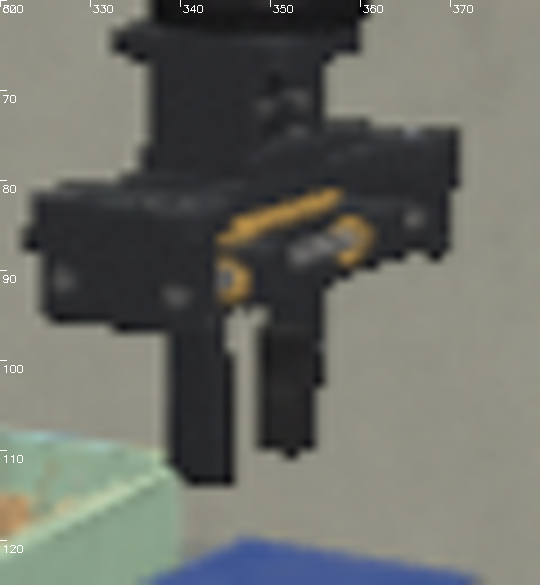

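View pics/t3.png

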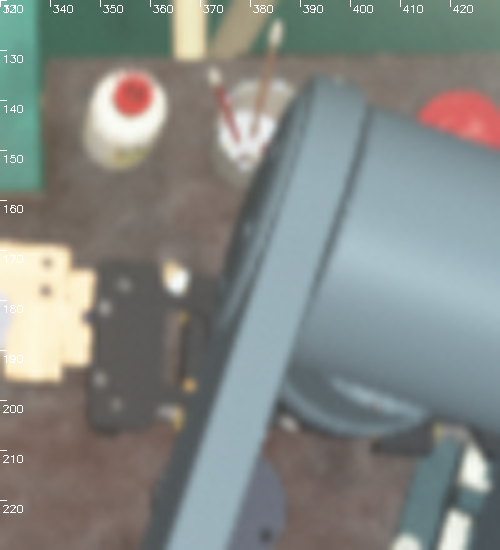

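>>> servo_tool([
  {"x": 0.288, "y": 0.49, "z": -0.6, "wx": 0, "wy": 0, "wz": 0},
  {"x": 0.288, "y": 0.49, "z": -0.6, "wx": 0, "wy": 0, "wz": 0},
  {"x": 0.288, "y": 0.49, "z": -0.6, "wx": 0, "wy": 0, "wz": 0},
  {"x": 0.288, "y": 0.49, "z": -0.6, "wx": 0, "wy": 0, "wz": 0},
  {"x": 0.288, "y": 0.49, "z": -0.6, "wx": 0, "wy": 0, "wz": 0},
  {"x": 0.288, "y": 0.49, "z": -0.6, "wx": 0, "wy": 0, "wz": 0},
  {"x": 0.288, "y": 0.49, "z": -0.6, "wx": 0, "wy": 0, "wz": 0},
  {"x": 0.288, "y": 0.49, "z": -0.6, "wx": 0, "wy": 0, "wz": 0},
])

```text
clock: 2.7
position: [632.3, 40.8, 180.7]
eef_rot: [[0.001, 0.996, -0.087], [-0.001, -0.087, -0.996], [-1.0, 0.001, 0.001]]
ft_force: [-1.7, -0.2, 0.7]
width: 43.9
```

```bash
python3 - <<'E'
from h import *
s=r.state();c=eyes.get_image("scene");print(s["position"],proj(c,s["position"]))
crop(c,260,110,350,230,5,"pics/s4.png")
E
```

```text
[632.28633595  40.80769935 180.68558523] (np.float64(309.21270174998995), np.float64(162.271210965852))
```

View pics/s4.png

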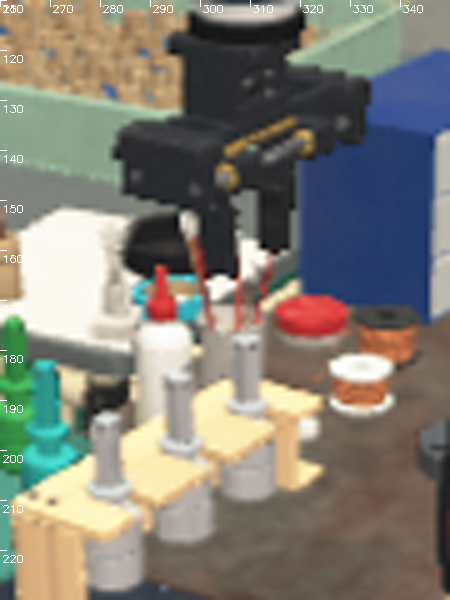

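>>> servo_tool([
  {"x": 0, "y": 0, "z": -0.1, "wx": 0, "wy": 0, "wz": 0},
  {"x": 0, "y": 0, "z": -0.2, "wx": 0, "wy": 0, "wz": 0},
  {"x": 0, "y": 0, "z": -0.28, "wx": 0, "wy": 0, "wz": 0},
  {"x": 0, "y": 0, "z": -0.33, "wx": 0, "wy": 0, "wz": 0},
  {"x": 0, "y": 0, "z": -0.36, "wx": 0, "wy": 0, "wz": 0},
  {"x": 0, "y": 0, "z": -0.36, "wx": 0, "wy": 0, "wz": 0},
])

```text
clock: 3.25
position: [631.7, 41.6, 89.7]
eef_rot: [[-0.001, 0.996, -0.087], [-0.0, -0.087, -0.996], [-1.0, -0.001, 0.0]]
ft_force: [-0.8, -0.2, -0.7]
width: 44.1
```

```bash
python3 - <<'E'
from h import *
s=r.state();c=eyes.get_image("scene");t=eyes.get_image("top");print(s["position"],s["ft_force"],proj(c,s["position"]))
crop(c,280,150,340,215,8,"pics/s5.png");crop(t,245,150,370,230,5,"pics/t5.png")
E
```

```text
[631.7251546   41.6469809   89.73681733] [-0.76520773 -0.21531666 -0.65241083] (np.float64(309.5212121734088), np.float64(187.6776517968145))
```

View pics/s5.png

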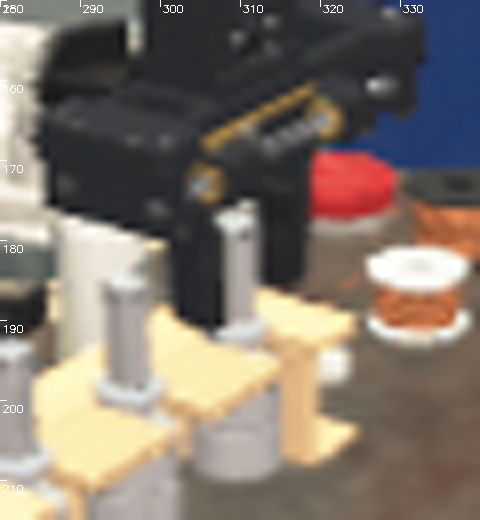

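View pics/t5.png

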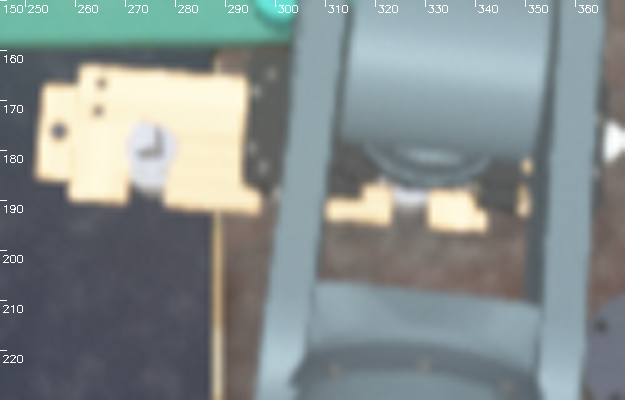

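>>> servo_tool([
  {"x": 0, "y": 0, "z": 0, "wx": 0, "wy": 0, "wz": 0},
  {"x": 0, "y": 0, "z": 0, "wx": 0, "wy": 0, "wz": 0},
  {"x": 0, "y": 0, "z": 0, "wx": 0, "wy": 0, "wz": 0},
  {"x": 0, "y": 0, "z": 0, "wx": 0, "wy": 0, "wz": 0},
  {"x": 0, "y": 0, "z": 0, "wx": 0, "wy": 0, "wz": 0},
  {"x": 0, "y": 0, "z": 0, "wx": 0, "wy": 0, "wz": 0},
], hand=0, force=35)

```text
clock: 3.85
position: [632.3, 42.8, 90.5]
eef_rot: [[0.001, 0.996, -0.086], [0.0, -0.086, -0.996], [-1.0, 0.001, -0.0]]
ft_force: [-0.5, 1.4, 3.1]
width: 14.2
```

```bash
python3 - <<'E'
from h import *
s=r.state();c=eyes.get_image("scene");print(s["position"],s["ft_force"],s["torque"],s["width"])
crop(c,280,150,340,215,8,"pics/s6.png")
E
```

```text
[632.30814543  42.79937961  90.48187498] [-0.47798542  1.38151271  3.1390532 ] [0.2066734  0.10450522 0.02528513] 14.20789293493225
```

View pics/s6.png

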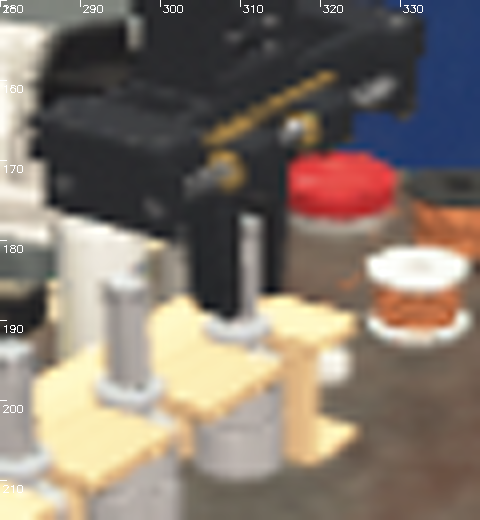

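>>> servo_tool([
  {"x": 0, "y": 0, "z": 0.014, "wx": 0, "wy": 0, "wz": 0},
  {"x": 0, "y": 0, "z": 0.014, "wx": 0, "wy": 0, "wz": 0},
  {"x": -0.04, "y": 0.0033, "z": 0.014, "wx": 0, "wy": 0, "wz": 0},
  {"x": -0.1, "y": 0.0083, "z": 0.014, "wx": 0, "wy": 0, "wz": 0},
  {"x": -0.16, "y": 0.0133, "z": 0.014, "wx": 0, "wy": 0, "wz": 0},
  {"x": -0.22, "y": 0.0183, "z": 0.014, "wx": 0, "wy": 0, "wz": 0},
  {"x": -0.25, "y": 0.021, "z": 0.014, "wx": 0, "wy": 0, "wz": 0},
  {"x": -0.25, "y": 0.021, "z": 0.014, "wx": 0, "wy": 0, "wz": 0},
])

```text
clock: 4.57
position: [567.8, 48.2, 92.9]
eef_rot: [[-0.002, 0.996, -0.085], [0.0, -0.085, -0.996], [-1.0, -0.002, -0.0]]
ft_force: [-0.7, 0.1, -2.1]
width: 14.3
```

>>> servo_tool([
  {"x": 0, "y": 0, "z": 0.15, "wx": 0, "wy": 0, "wz": 0},
  {"x": 0, "y": 0, "z": 0.3, "wx": 0, "wy": 0, "wz": 0},
  {"x": -0.05, "y": -0.1, "z": 0.366, "wx": 0, "wy": 0, "wz": 0.0208},
  {"x": -0.1, "y": -0.25, "z": 0.366, "wx": 0, "wy": 0, "wz": 0.0417},
  {"x": -0.15, "y": -0.4, "z": 0.366, "wx": 0, "wy": 0, "wz": 0.0417},
  {"x": -0.174, "y": -0.52, "z": 0.366, "wx": 0, "wy": 0, "wz": 0.0417},
  {"x": -0.174, "y": -0.572, "z": 0.366, "wx": 0, "wy": 0, "wz": 0.0417},
  {"x": -0.174, "y": -0.572, "z": 0.366, "wx": 0, "wy": 0, "wz": 0.0417},
])

```text
clock: 5.23
position: [526.7, -98.4, 185.5]
eef_rot: [[0.001, 0.985, 0.171], [-0.001, 0.171, -0.985], [-1.0, 0.001, 0.001]]
ft_force: [0.6, 0.1, -1.7]
width: 14.2
```

```bash
python3 - <<'E'
from h import *
s=r.state();c=eyes.get_image("scene");t=eyes.get_image("top");s=r.state();p=np.array(s["position"]);print(p,s["ft_force"],s["width"],s["eef_rot"])
for dz in (0,-74.5): print(proj(c,p+[0,0,dz]),proj(t,p+[0,0,dz]))
crop(c,320,120,400,220,6,"pics/s7.png");crop(t,330,160,440,260,6,"pics/t7.png")
E
```

```text
[526.5907676  -95.30101734 185.00948521] [-0.67235873 -0.26030667 -2.3800443 ] 13.694664429957832 [[ 4.12036029e-04  9.84802272e-01  1.73678769e-01]
 [ 5.59466543e-04  1.73678529e-01 -9.84802242e-01]
 [-9.99999759e-01  5.02941465e-04 -4.79402111e-04]]
(np.float64(356.37139916796406), np.float64(153.96469018184192)) (np.float64(382.9686202517004), np.float64(216.69625354903712))
(np.float64(355.5038830105903), np.float64(174.20357549615363)) (np.float64(378.59169912321073), np.float64(218.63006740265027))
```

View pics/s7.png

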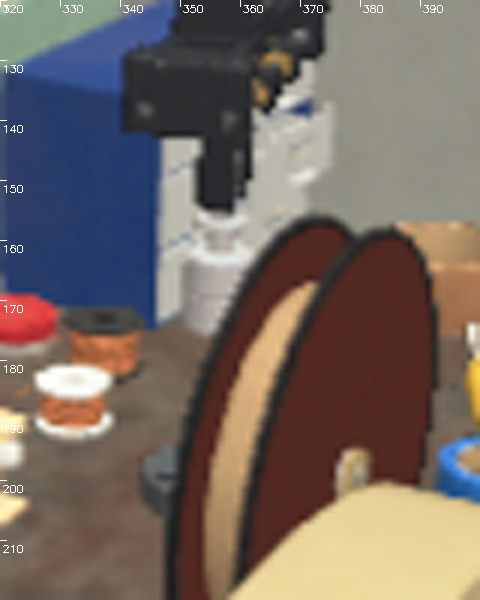

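View pics/t7.png

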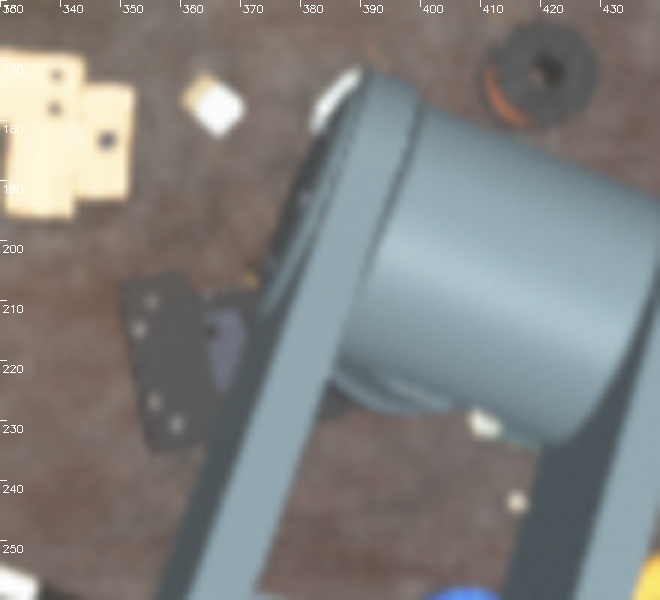

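>>> servo_tool([
  {"x": -0.001, "y": 0.002, "z": -0.1, "wx": 0, "wy": 0, "wz": 0},
  {"x": -0.001, "y": 0.002, "z": -0.19, "wx": 0, "wy": 0, "wz": 0},
  {"x": -0.001, "y": 0.002, "z": -0.23, "wx": 0, "wy": 0, "wz": 0},
  {"x": -0.001, "y": 0.002, "z": -0.24, "wx": 0, "wy": 0, "wz": 0},
  {"x": -0.001, "y": 0.002, "z": -0.25, "wx": 0, "wy": 0, "wz": 0},
  {"x": -0.001, "y": 0.002, "z": -0.26, "wx": 0, "wy": 0, "wz": 0},
  {"x": -0.001, "y": 0.002, "z": -0.27, "wx": 0, "wy": 0, "wz": 0},
  {"x": -0.001, "y": 0.002, "z": -0.28, "wx": 0, "wy": 0, "wz": 0},
])

```text
clock: 6.0
position: [526.5, -94.7, 115.8]
eef_rot: [[0.002, 0.984, 0.175], [-0.001, 0.175, -0.984], [-1.0, 0.002, 0.001]]
ft_force: [0.1, 1.2, -2.4]
width: 13.6
```

>>> servo_tool([
  {"x": 0, "y": 0, "z": -0.008, "wx": 0, "wy": 0, "wz": 0},
  {"x": 0, "y": 0, "z": -0.016, "wx": 0, "wy": 0, "wz": 0},
  {"x": 0, "y": 0, "z": -0.024, "wx": 0, "wy": 0, "wz": 0},
  {"x": 0, "y": 0, "z": -0.032, "wx": 0, "wy": 0, "wz": 0},
  {"x": 0, "y": 0, "z": -0.04, "wx": 0, "wy": 0, "wz": 0},
  {"x": 0, "y": 0, "z": -0.044, "wx": 0, "wy": 0, "wz": 0},
])

```text
clock: 6.5
position: [527.3, -95.3, 106.0]
eef_rot: [[0.003, 0.985, 0.175], [-0.001, 0.175, -0.985], [-1.0, 0.003, 0.002]]
ft_force: [-2.9, -0.2, 16.2]
width: 13.7
```

>>> servo_tool([
  {"x": -0.006, "y": 0, "z": 0, "wx": 0, "wy": 0, "wz": 0},
  {"x": -0.006, "y": 0.004, "z": 0, "wx": 0, "wy": 0, "wz": 0},
  {"x": -0.008, "y": 0.006, "z": 0, "wx": 0, "wy": 0, "wz": 0},
  {"x": -0.01, "y": 0, "z": 0, "wx": 0, "wy": 0, "wz": 0},
])

```text
clock: 6.83
position: [525.5, -95.5, 106.2]
eef_rot: [[0.005, 0.985, 0.175], [-0.002, 0.175, -0.985], [-1.0, 0.005, 0.003]]
ft_force: [0.7, 0.5, 7.5]
width: 13.7
```

>>> servo_tool([
  {"x": 0.004, "y": -0.006, "z": 0, "wx": 0, "wy": 0, "wz": 0},
  {"x": 0.01, "y": -0.006, "z": 0, "wx": 0, "wy": 0, "wz": 0},
  {"x": 0.016, "y": -0.004, "z": 0, "wx": 0, "wy": 0, "wz": 0},
  {"x": 0.016, "y": 0.004, "z": 0, "wx": 0, "wy": 0, "wz": 0},
])

```text
clock: 7.17
position: [528.7, -94.5, 106.1]
eef_rot: [[0.003, 0.985, 0.175], [-0.002, 0.175, -0.985], [-1.0, 0.002, 0.002]]
ft_force: [-3.5, -3.3, 11.0]
width: 13.7
```

>>> servo_tool([
  {"x": -0.003, "y": 0.004, "z": 0, "wx": 0, "wy": 0, "wz": 0},
  {"x": -0.006, "y": 0.004, "z": 0, "wx": 0, "wy": 0, "wz": 0},
  {"x": -0.006, "y": 0.0, "z": 0, "wx": 0, "wy": 0, "wz": 0},
  {"x": -0.006, "y": -0.004, "z": 0, "wx": 0, "wy": 0, "wz": 0},
])

```text
clock: 7.5
position: [527.7, -95.4, 106.2]
eef_rot: [[0.004, 0.985, 0.175], [-0.002, 0.175, -0.985], [-1.0, 0.004, 0.002]]
ft_force: [-0.2, 1.9, 9.5]
width: 13.4
```

>>> servo_tool([
  {"x": 0, "y": 0, "z": 0, "wx": 0, "wy": 0, "wz": -0.015},
  {"x": 0, "y": 0, "z": 0, "wx": 0, "wy": 0, "wz": -0.03},
  {"x": 0, "y": 0, "z": 0, "wx": 0, "wy": 0, "wz": -0.045},
])

```text
clock: 7.75
position: [527.5, -95.5, 106.2]
eef_rot: [[0.004, 0.994, -0.111], [-0.002, -0.111, -0.994], [-1.0, 0.004, 0.001]]
ft_force: [-1.5, -0.3, 10.3]
width: 13.5
```

>>> servo_tool([
  {"x": 0, "y": 0, "z": 0, "wx": 0, "wy": 0, "wz": -0.015},
  {"x": 0, "y": 0, "z": 0, "wx": 0, "wy": 0, "wz": -0.03},
  {"x": 0, "y": 0, "z": 0, "wx": 0, "wy": 0, "wz": -0.04},
  {"x": -0.006, "y": 0, "z": 0, "wx": 0, "wy": 0, "wz": -0.04},
  {"x": -0.006, "y": 0.006, "z": 0, "wx": 0, "wy": 0, "wz": -0.04},
  {"x": 0.006, "y": 0.006, "z": 0, "wx": 0, "wy": 0, "wz": -0.04},
  {"x": 0.006, "y": -0.006, "z": 0, "wx": 0, "wy": 0, "wz": -0.04},
  {"x": 0, "y": 0, "z": 0, "wx": 0, "wy": 0, "wz": -0.04},
])

```text
clock: 8.42
position: [527.8, -95.5, 106.2]
eef_rot: [[0.004, 0.936, -0.351], [-0.001, -0.351, -0.936], [-1.0, 0.004, -0.0]]
ft_force: [-0.6, -0.6, 8.7]
width: 13.8
```

>>> servo_tool([
  {"x": 0, "y": 0, "z": 0.024, "wx": 0, "wy": 0, "wz": 0.02},
  {"x": 0.008, "y": 0, "z": 0.024, "wx": 0, "wy": 0, "wz": 0.04},
  {"x": 0.016, "y": 0, "z": 0.024, "wx": 0, "wy": 0, "wz": 0.05},
  {"x": 0.024, "y": 0, "z": 0.024, "wx": 0, "wy": 0, "wz": 0.06},
  {"x": 0.028, "y": 0, "z": 0.024, "wx": 0, "wy": 0, "wz": 0.07},
  {"x": 0.028, "y": 0, "z": 0.024, "wx": 0, "wy": 0, "wz": 0.08},
])

```text
clock: 8.92
position: [531.5, -94.1, 109.3]
eef_rot: [[-0.003, 0.989, 0.147], [0.001, 0.147, -0.989], [-1.0, -0.003, -0.002]]
ft_force: [-3.3, 1.1, -0.9]
width: 13.4
```

>>> servo_tool([
  {"x": -0.01, "y": 0, "z": 0, "wx": 0, "wy": 0, "wz": 0},
  {"x": -0.02, "y": 0, "z": 0, "wx": 0, "wy": 0, "wz": 0},
  {"x": -0.03, "y": 0, "z": 0, "wx": 0, "wy": 0, "wz": 0},
  {"x": -0.04, "y": 0, "z": 0, "wx": 0, "wy": 0, "wz": 0},
  {"x": -0.05, "y": 0, "z": 0, "wx": 0, "wy": 0, "wz": 0},
  {"x": -0.056, "y": 0, "z": 0, "wx": 0, "wy": 0, "wz": 0},
])

```text
clock: 9.42
position: [519.6, -94.9, 110.5]
eef_rot: [[0.003, 0.99, 0.144], [-0.001, 0.144, -0.99], [-1.0, 0.003, 0.001]]
ft_force: [3.7, 0.5, -2.8]
width: 13.8
```

>>> servo_tool([
  {"x": 0.028, "y": 0, "z": 0, "wx": 0, "wy": 0, "wz": 0},
  {"x": 0.028, "y": 0.008, "z": 0, "wx": 0, "wy": 0, "wz": 0},
  {"x": 0.028, "y": 0.016, "z": 0, "wx": 0, "wy": 0, "wz": 0},
  {"x": 0.028, "y": 0.024, "z": 0, "wx": 0, "wy": 0, "wz": 0},
  {"x": 0.028, "y": 0.028, "z": 0, "wx": 0, "wy": 0, "wz": 0},
  {"x": 0.028, "y": 0.028, "z": 0, "wx": 0, "wy": 0, "wz": 0},
])

```text
clock: 9.92
position: [525.6, -89.6, 109.8]
eef_rot: [[-0.001, 0.989, 0.145], [-0.004, 0.145, -0.989], [-1.0, -0.001, 0.004]]
ft_force: [0.0, -8.9, -4.1]
width: 13.6
```

>>> servo_tool([
  {"x": 0, "y": -0.01, "z": 0, "wx": 0, "wy": 0, "wz": 0},
  {"x": 0, "y": -0.02, "z": 0, "wx": 0, "wy": 0, "wz": 0},
  {"x": 0, "y": -0.03, "z": 0, "wx": 0, "wy": 0, "wz": 0},
  {"x": 0, "y": -0.04, "z": 0, "wx": 0, "wy": 0, "wz": 0},
  {"x": 0, "y": -0.05, "z": 0, "wx": 0, "wy": 0, "wz": 0},
  {"x": 0, "y": -0.056, "z": 0, "wx": 0, "wy": 0, "wz": 0},
])

```text
clock: 10.42
position: [524.6, -99.5, 109.2]
eef_rot: [[-0.003, 0.99, 0.144], [0.005, 0.144, -0.99], [-1.0, -0.002, -0.005]]
ft_force: [-2.2, 10.1, -1.2]
width: 13.5
```

>>> servo_tool([
  {"x": 0, "y": 0.028, "z": 0.008, "wx": 0, "wy": 0, "wz": 0.005},
  {"x": 0, "y": 0.028, "z": 0.008, "wx": 0, "wy": 0, "wz": 0.005},
  {"x": 0, "y": 0.028, "z": 0.008, "wx": 0, "wy": 0, "wz": 0.005},
  {"x": 0, "y": 0.028, "z": 0.008, "wx": 0, "wy": 0, "wz": 0.005},
  {"x": 0, "y": 0.028, "z": 0.008, "wx": 0, "wy": 0, "wz": 0.005},
])

```text
clock: 10.83
position: [525.9, -94.9, 112.1]
eef_rot: [[0.0, 0.985, 0.175], [-0.001, 0.175, -0.985], [-1.0, 0.0, 0.001]]
ft_force: [-0.8, 1.2, -1.1]
width: 14.1
```

```bash
python3 - <<'E'
from h import *
c=eyes.get_image("scene");s=r.state();p=np.array(s["position"]);print(p,s["ft_force"],s["torque"],s["width"])
for dz in (0,-14.5,-28,-74.5): print(proj(c,p+[0,0,dz]))
crop(c,325,140,385,210,9,"pics/s8.png")
E
```

```text
[525.91014564 -94.89663795 112.08584915] [-1.41482852 -0.57806058 -1.98941174] [ 0.06918925  0.12659365 -0.01408525] 13.445845432689325
(np.float64(355.65031425413486), np.float64(173.86117169744335))
(np.float64(355.4853376257855), np.float64(177.6961215906842))
(np.float64(355.3330747457765), np.float64(181.23553515051557))
(np.float64(354.81825005733), np.float64(193.2028477556378))
```

View pics/s8.png

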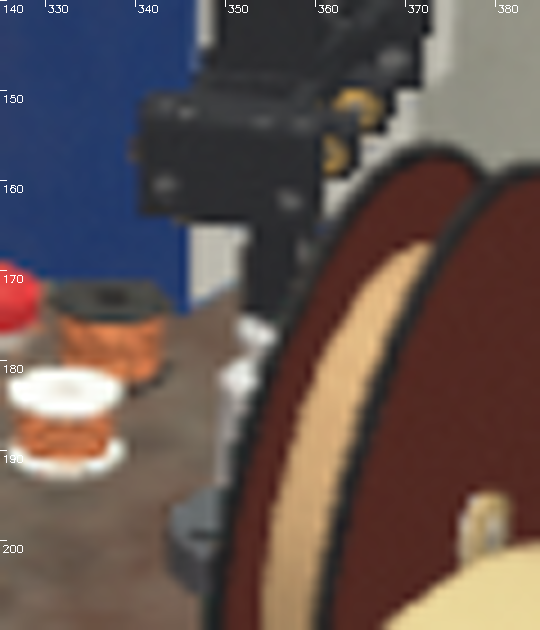

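>>> servo_tool([
  {"x": 0, "y": 0, "z": -0.01, "wx": 0, "wy": 0, "wz": 0},
  {"x": 0, "y": 0, "z": -0.02, "wx": 0, "wy": 0, "wz": 0},
  {"x": 0, "y": 0, "z": -0.026, "wx": 0, "wy": 0, "wz": 0},
  {"x": 0, "y": 0, "z": -0.028, "wx": 0, "wy": 0, "wz": 0},
  {"x": 0, "y": 0, "z": -0.028, "wx": 0, "wy": 0, "wz": 0},
])

```text
clock: 11.3
position: [527.0, -95.0, 106.7]
eef_rot: [[0.002, 0.985, 0.175], [-0.001, 0.175, -0.985], [-1.0, 0.002, 0.001]]
ft_force: [-2.2, 1.1, 10.6]
width: 13.9
```

>>> servo_tool([
  {"x": -0.005, "y": 0, "z": -0.004, "wx": 0, "wy": 0, "wz": 0},
  {"x": -0.01, "y": 0, "z": -0.004, "wx": 0, "wy": 0, "wz": 0},
  {"x": -0.007, "y": 0.007, "z": -0.004, "wx": 0, "wy": 0, "wz": 0},
  {"x": 0, "y": 0.01, "z": -0.004, "wx": 0, "wy": 0, "wz": 0},
  {"x": -0.003, "y": 0.003, "z": -0.004, "wx": 0, "wy": 0, "wz": 0},
  {"x": -0.01, "y": -0.003, "z": -0.004, "wx": 0, "wy": 0, "wz": 0},
  {"x": -0.007, "y": -0.01, "z": -0.004, "wx": 0, "wy": 0, "wz": 0},
  {"x": 0, "y": -0.01, "z": -0.004, "wx": 0, "wy": 0, "wz": 0},
])

```text
clock: 11.97
position: [527.8, -96.9, 106.4]
eef_rot: [[0.005, 0.985, 0.175], [0.001, 0.175, -0.985], [-1.0, 0.005, 0.0]]
ft_force: [-3.9, 5.1, 14.8]
width: 13.6
```

>>> servo_tool([
  {"x": -0.02, "y": 0.01, "z": 0, "wx": 0, "wy": 0, "wz": 0},
  {"x": -0.02, "y": 0.018, "z": 0, "wx": 0, "wy": 0, "wz": 0},
  {"x": -0.012, "y": 0.022, "z": 0, "wx": 0, "wy": 0, "wz": 0},
  {"x": -0.016, "y": 0.015, "z": 0, "wx": 0, "wy": 0, "wz": 0},
  {"x": -0.016, "y": 0.005, "z": 0, "wx": 0, "wy": 0, "wz": 0},
])

```text
clock: 12.38
position: [524.4, -96.4, 106.5]
eef_rot: [[0.006, 0.985, 0.175], [-0.001, 0.175, -0.985], [-1.0, 0.006, 0.002]]
ft_force: [1.1, 5.4, 11.9]
width: 13.5
```

>>> servo_tool([
  {"x": 0.016, "y": 0.005, "z": 0.12, "wx": 0, "wy": 0, "wz": 0},
  {"x": 0.016, "y": 0.005, "z": 0.25, "wx": 0, "wy": 0, "wz": 0},
  {"x": 0.05, "y": 0.1, "z": 0.324, "wx": 0, "wy": 0, "wz": -0.0208},
  {"x": 0.1, "y": 0.25, "z": 0.324, "wx": 0, "wy": 0, "wz": -0.0417},
  {"x": 0.15, "y": 0.4, "z": 0.324, "wx": 0, "wy": 0, "wz": -0.0417},
  {"x": 0.191, "y": 0.52, "z": 0.324, "wx": 0, "wy": 0, "wz": -0.0417},
  {"x": 0.191, "y": 0.575, "z": 0.324, "wx": 0, "wy": 0, "wz": -0.0417},
  {"x": 0.191, "y": 0.575, "z": 0.324, "wx": 0, "wy": 0, "wz": -0.0417},
])

```text
clock: 13.05
position: [569.4, 50.8, 184.5]
eef_rot: [[-0.0, 0.997, -0.082], [0.001, -0.082, -0.997], [-1.0, -0.001, -0.001]]
ft_force: [-0.7, -0.2, -2.0]
width: 13.7
```

```bash
python3 - <<'E'
from h import *
c=eyes.get_image("scene");s=r.state();p=np.array(s["position"]);print(p,s["ft_force"],s["torque"],s["width"])
for dz in (0,-14.5,-28,-74.5): print(proj(c,p+[0,0,dz]))
crop(c,290,110,360,210,6,"pics/s9.png")
E
```

```text
[569.14171601  48.97284016 184.41071578] [ 0.18549866 -0.90898931 -1.76657148] [ 0.087155    0.02460454 -0.01592163] 13.67632068617301
(np.float64(324.9103644914215), np.float64(165.47685907956242))
(np.float64(324.88201730324835), np.float64(169.71140735185986))
(np.float64(324.85587600108653), np.float64(173.61643684645824))
(np.float64(324.7676395577268), np.float64(186.79733777040633))
```

View pics/s9.png

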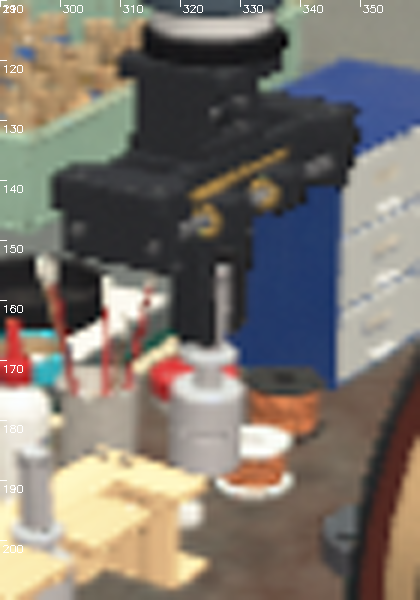

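>>> servo_tool([
  {"x": 0, "y": 0, "z": -0.15, "wx": 0, "wy": 0, "wz": 0},
  {"x": 0, "y": 0, "z": -0.28, "wx": 0, "wy": 0, "wz": 0},
  {"x": 0, "y": 0, "z": -0.34, "wx": 0, "wy": 0, "wz": 0},
  {"x": 0, "y": 0, "z": -0.364, "wx": 0, "wy": 0, "wz": 0},
  {"x": 0, "y": 0, "z": -0.364, "wx": 0, "wy": 0, "wz": 0},
  {"x": 0, "y": 0, "z": -0.364, "wx": 0, "wy": 0, "wz": 0},
])

```text
clock: 13.6
position: [570.1, 46.7, 94.7]
eef_rot: [[0.001, 0.996, -0.087], [-0.0, -0.087, -0.996], [-1.0, 0.001, 0.0]]
ft_force: [0.6, -0.7, -1.7]
width: 13.6
```

>>> servo_tool([
  {"x": 0.05, "y": -0.0043, "z": 0, "wx": 0, "wy": 0, "wz": 0},
  {"x": 0.1, "y": -0.0085, "z": 0, "wx": 0, "wy": 0, "wz": 0},
  {"x": 0.15, "y": -0.0125, "z": 0, "wx": 0, "wy": 0, "wz": 0},
  {"x": 0.2, "y": -0.017, "z": 0, "wx": 0, "wy": 0, "wz": 0},
  {"x": 0.23, "y": -0.0195, "z": 0, "wx": 0, "wy": 0, "wz": 0},
  {"x": 0.247, "y": -0.021, "z": 0, "wx": 0, "wy": 0, "wz": 0},
  {"x": 0.247, "y": -0.021, "z": 0, "wx": 0, "wy": 0, "wz": 0},
])

```text
clock: 14.18
position: [632.0, 42.3, 94.9]
eef_rot: [[0.001, 0.996, -0.086], [-0.0, -0.086, -0.996], [-1.0, 0.001, 0.0]]
ft_force: [-0.1, -0.6, -2.4]
width: 13.7
```

Back at its place; lower onto the deck and release.

>>> servo_tool([
  {"x": 0, "y": 0, "z": -0.008, "wx": 0, "wy": 0, "wz": 0},
  {"x": 0, "y": 0, "z": -0.014, "wx": 0, "wy": 0, "wz": 0},
  {"x": 0, "y": 0, "z": -0.016, "wx": 0, "wy": 0, "wz": 0},
  {"x": 0, "y": 0, "z": -0.016, "wx": 0, "wy": 0, "wz": 0},
])

```text
clock: 14.52
position: [631.5, 42.6, 90.7]
eef_rot: [[0.001, 0.996, -0.086], [-0.0, -0.086, -0.996], [-1.0, 0.001, 0.0]]
ft_force: [-1.1, 0.1, 2.8]
width: 13.6
```

>>> servo_tool([
  {"x": 0, "y": 0, "z": 0, "wx": 0, "wy": 0, "wz": 0},
  {"x": 0, "y": 0, "z": 0, "wx": 0, "wy": 0, "wz": 0},
  {"x": 0, "y": 0, "z": 0, "wx": 0, "wy": 0, "wz": 0},
  {"x": 0, "y": 0, "z": 0, "wx": 0, "wy": 0, "wz": 0},
], hand=0.5)

```text
clock: 14.85
position: [631.2, 42.7, 89.8]
eef_rot: [[-0.0, 0.996, -0.086], [0.0, -0.086, -0.996], [-1.0, -0.0, -0.0]]
ft_force: [0.0, 0.1, -0.2]
width: 38.3
```

```bash
python3 - <<'E'
from h import *
c=eyes.get_image("scene");s=r.state();p=np.array(s["position"]);print(p,s["ft_force"],s["torque"],s["width"],s["clock"])
crop(c,270,150,340,230,7,"pics/s10.png")
E
```

```text
[631.15793956  42.64744996  89.77345017] [ 0.26025296 -0.09208823  0.07065396] [0.00034282 0.01904016 0.01717667] 42.29156753384569 14.9
```

View pics/s10.png

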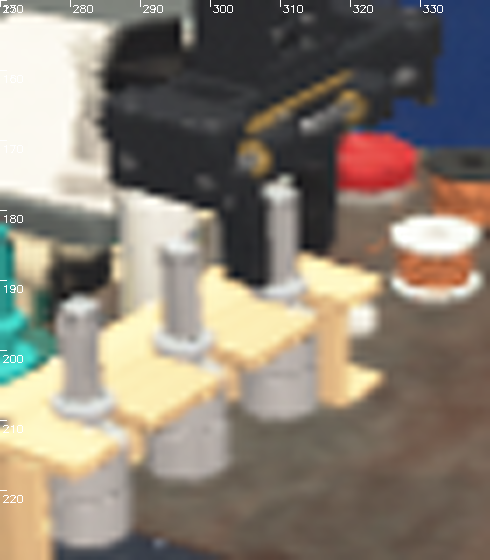

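>>> servo_tool([
  {"x": 0, "y": 0, "z": 0.12, "wx": 0, "wy": 0, "wz": 0},
  {"x": 0, "y": 0, "z": 0.25, "wx": 0, "wy": 0, "wz": 0},
  {"x": 0.013, "y": 0.15, "z": 0.26, "wx": 0, "wy": 0, "wz": 0},
  {"x": 0.025, "y": 0.28, "z": 0.26, "wx": 0, "wy": 0, "wz": 0},
  {"x": 0.025, "y": 0.299, "z": 0.26, "wx": 0, "wy": 0, "wz": 0},
  {"x": 0.025, "y": 0.299, "z": 0.26, "wx": 0, "wy": 0, "wz": 0},
])

```text
clock: 15.4
position: [637.2, 119.5, 154.9]
eef_rot: [[0.0, 0.997, -0.083], [0.0, -0.083, -0.997], [-1.0, -0.0, -0.0]]
ft_force: [-0.3, -0.3, -0.0]
width: 44.1
```

>>> servo_tool([
  {"x": 0, "y": 0, "z": -0.08, "wx": 0, "wy": 0, "wz": 0},
  {"x": 0, "y": 0, "z": -0.16, "wx": 0, "wy": 0, "wz": 0},
  {"x": 0, "y": 0, "z": -0.22, "wx": 0, "wy": 0, "wz": 0},
  {"x": 0, "y": 0, "z": -0.25, "wx": 0, "wy": 0, "wz": 0},
  {"x": 0, "y": 0, "z": -0.26, "wx": 0, "wy": 0, "wz": 0},
  {"x": 0, "y": 0, "z": -0.26, "wx": 0, "wy": 0, "wz": 0},
])

```text
clock: 15.9
position: [637.2, 116.6, 89.2]
eef_rot: [[-0.001, 0.996, -0.086], [-0.0, -0.086, -0.996], [-1.0, -0.001, 0.0]]
ft_force: [-0.6, 0.5, -0.7]
width: 43.7
```

```bash
python3 - <<'E'
from h import *
c=eyes.get_image("scene");s=r.state();p=np.array(s["position"]);print(p,s["ft_force"],s["torque"],s["width"],s["clock"])
crop(c,260,150,330,230,7,"pics/s11.png")
E
```

```text
[637.801191   116.75426837  90.24371994] [ 0.71084467  0.35818289 -0.57159971] [ 0.02250692 -0.04849422  0.0474855 ] 43.8290983971308 15.95
```

View pics/s11.png

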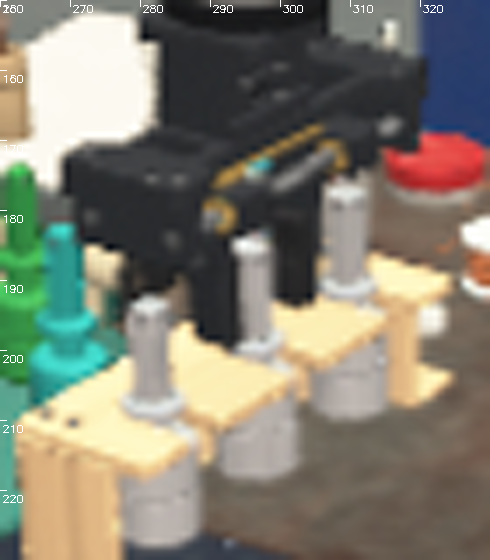

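Same picture as with the first: shank at (294.5,192) between the fingers. Grip and draw out.

>>> servo_tool([
  {"x": 0, "y": 0, "z": 0, "wx": 0, "wy": 0, "wz": 0},
  {"x": 0, "y": 0, "z": 0, "wx": 0, "wy": 0, "wz": 0},
  {"x": 0, "y": 0, "z": 0, "wx": 0, "wy": 0, "wz": 0},
  {"x": 0, "y": 0, "z": 0, "wx": 0, "wy": 0, "wz": 0},
  {"x": 0, "y": 0, "z": 0, "wx": 0, "wy": 0, "wz": 0},
  {"x": 0, "y": 0, "z": 0, "wx": 0, "wy": 0, "wz": 0},
], hand=0, force=40)

```text
clock: 16.45
position: [637.8, 117.4, 90.5]
eef_rot: [[0.001, 0.996, -0.086], [-0.0, -0.086, -0.996], [-1.0, 0.001, 0.0]]
ft_force: [-0.1, -1.2, 2.3]
width: 13.9
```

>>> servo_tool([
  {"x": 0, "y": 0, "z": 0.014, "wx": 0, "wy": 0, "wz": 0},
  {"x": 0, "y": 0, "z": 0.014, "wx": 0, "wy": 0, "wz": 0},
  {"x": -0.04, "y": 0.0033, "z": 0.014, "wx": 0, "wy": 0, "wz": 0},
  {"x": -0.1, "y": 0.0083, "z": 0.014, "wx": 0, "wy": 0, "wz": 0},
  {"x": -0.16, "y": 0.0133, "z": 0.014, "wx": 0, "wy": 0, "wz": 0},
  {"x": -0.22, "y": 0.0183, "z": 0.014, "wx": 0, "wy": 0, "wz": 0},
  {"x": -0.25, "y": 0.021, "z": 0.014, "wx": 0, "wy": 0, "wz": 0},
  {"x": -0.25, "y": 0.021, "z": 0.014, "wx": 0, "wy": 0, "wz": 0},
])

```text
clock: 17.12
position: [573.4, 123.0, 93.0]
eef_rot: [[-0.002, 0.996, -0.085], [0.0, -0.085, -0.996], [-1.0, -0.002, 0.0]]
ft_force: [0.6, 0.7, -0.6]
width: 13.6
```

>>> servo_tool([
  {"x": 0, "y": 0, "z": 0.15, "wx": 0, "wy": 0, "wz": 0},
  {"x": 0, "y": 0, "z": 0.3, "wx": 0, "wy": 0, "wz": 0},
  {"x": -0.03, "y": -0.15, "z": 0.366, "wx": 0, "wy": 0, "wz": 0.0208},
  {"x": -0.07, "y": -0.3, "z": 0.366, "wx": 0, "wy": 0, "wz": 0.0417},
  {"x": -0.11, "y": -0.46, "z": 0.366, "wx": 0, "wy": 0, "wz": 0.0417},
  {"x": -0.15, "y": -0.62, "z": 0.366, "wx": 0, "wy": 0, "wz": 0.0417},
  {"x": -0.18, "y": -0.78, "z": 0.366, "wx": 0, "wy": 0, "wz": 0.0417},
  {"x": -0.197, "y": -0.869, "z": 0.366, "wx": 0, "wy": 0, "wz": 0.0417},
])

```text
clock: 17.78
position: [525.7, -98.7, 185.6]
eef_rot: [[0.001, 0.985, 0.173], [-0.002, 0.173, -0.985], [-1.0, 0.001, 0.002]]
ft_force: [0.8, 0.7, -1.7]
width: 14.2
```

>>> servo_tool([
  {"x": 0, "y": 0, "z": 0, "wx": 0, "wy": 0, "wz": 0},
  {"x": 0, "y": 0, "z": -0.1, "wx": 0, "wy": 0, "wz": 0},
  {"x": 0, "y": 0, "z": -0.19, "wx": 0, "wy": 0, "wz": 0},
  {"x": 0, "y": 0, "z": -0.24, "wx": 0, "wy": 0, "wz": 0},
  {"x": 0, "y": 0, "z": -0.26, "wx": 0, "wy": 0, "wz": 0},
  {"x": 0, "y": 0, "z": -0.27, "wx": 0, "wy": 0, "wz": 0},
  {"x": 0, "y": 0, "z": -0.28, "wx": 0, "wy": 0, "wz": 0},
  {"x": 0, "y": 0, "z": -0.29, "wx": 0, "wy": 0, "wz": 0},
])

```text
clock: 18.45
position: [526.9, -94.7, 113.4]
eef_rot: [[0.002, 0.984, 0.176], [-0.001, 0.176, -0.984], [-1.0, 0.002, 0.001]]
ft_force: [0.2, 0.4, -1.8]
width: 13.7
```

>>> servo_tool([
  {"x": 0, "y": 0, "z": -0.008, "wx": 0, "wy": 0, "wz": 0},
  {"x": 0, "y": 0, "z": -0.016, "wx": 0, "wy": 0, "wz": 0},
  {"x": 0, "y": 0, "z": -0.024, "wx": 0, "wy": 0, "wz": 0},
  {"x": 0, "y": 0, "z": -0.032, "wx": 0, "wy": 0, "wz": 0},
  {"x": 0, "y": 0, "z": -0.036, "wx": 0, "wy": 0, "wz": 0},
  {"x": 0, "y": 0, "z": -0.036, "wx": 0, "wy": 0, "wz": 0},
])

```text
clock: 18.95
position: [525.6, -94.6, 103.2]
eef_rot: [[-0.0, 0.985, 0.175], [0.0, 0.175, -0.985], [-1.0, -0.0, -0.0]]
ft_force: [-0.3, -0.5, -1.2]
width: 14.2
```

>>> servo_tool([
  {"x": 0, "y": 0, "z": -0.008, "wx": 0, "wy": 0, "wz": 0},
  {"x": 0, "y": 0, "z": -0.016, "wx": 0, "wy": 0, "wz": 0},
  {"x": 0, "y": 0, "z": -0.022, "wx": 0, "wy": 0, "wz": 0},
  {"x": 0, "y": 0, "z": -0.022, "wx": 0, "wy": 0, "wz": 0},
])

```text
clock: 19.28
position: [527.3, -95.0, 100.2]
eef_rot: [[0.003, 0.985, 0.175], [-0.001, 0.175, -0.985], [-1.0, 0.003, 0.001]]
ft_force: [-1.9, 2.8, 13.7]
width: 13.7
```

>>> servo_tool([
  {"x": 0, "y": 0, "z": 0.12, "wx": 0, "wy": 0, "wz": 0},
  {"x": 0, "y": 0, "z": 0.26, "wx": 0, "wy": 0, "wz": 0},
  {"x": 0.05, "y": 0.12, "z": 0.348, "wx": 0, "wy": 0, "wz": -0.0208},
  {"x": 0.09, "y": 0.27, "z": 0.348, "wx": 0, "wy": 0, "wz": -0.0417},
  {"x": 0.13, "y": 0.42, "z": 0.348, "wx": 0, "wy": 0, "wz": -0.0417},
  {"x": 0.17, "y": 0.57, "z": 0.348, "wx": 0, "wy": 0, "wz": -0.0417},
  {"x": 0.197, "y": 0.73, "z": 0.348, "wx": 0, "wy": 0, "wz": -0.0417},
  {"x": 0.197, "y": 0.869, "z": 0.348, "wx": 0, "wy": 0, "wz": -0.0417},
])

```text
clock: 19.95
position: [575.8, 125.0, 185.1]
eef_rot: [[0.001, 0.996, -0.086], [0.0, -0.086, -0.996], [-1.0, 0.001, -0.001]]
ft_force: [0.2, 0.3, -1.7]
width: 13.6
```

>>> servo_tool([
  {"x": 0, "y": 0, "z": 0, "wx": 0, "wy": 0, "wz": 0},
  {"x": 0, "y": 0, "z": -0.15, "wx": 0, "wy": 0, "wz": 0},
  {"x": 0, "y": 0, "z": -0.28, "wx": 0, "wy": 0, "wz": 0},
  {"x": 0, "y": 0, "z": -0.34, "wx": 0, "wy": 0, "wz": 0},
  {"x": 0, "y": 0, "z": -0.366, "wx": 0, "wy": 0, "wz": 0},
  {"x": 0, "y": 0, "z": -0.366, "wx": 0, "wy": 0, "wz": 0},
  {"x": 0, "y": 0, "z": -0.366, "wx": 0, "wy": 0, "wz": 0},
])

```text
clock: 20.53
position: [575.6, 122.3, 94.1]
eef_rot: [[0.001, 0.996, -0.086], [-0.0, -0.086, -0.996], [-1.0, 0.001, -0.0]]
ft_force: [0.2, -0.9, -2.2]
width: 13.6
```

```bash
python3 - <<'E'
from h import *
c=eyes.get_image("scene");s=r.state();p=np.array(s["position"]);print(p,s["ft_force"],s["torque"],s["width"],s["clock"])
for dz in (0,-14.5,-28,-74.5): print(proj(c,p+[0,0,dz]))
crop(c,260,150,340,240,7,"pics/s12.png")
E
```

```text
[576.24019215 122.36479168  94.95190018] [ 0.27897785 -1.70893087 -1.83517635] [ 0.02818048  0.00667914 -0.06158302] 13.304699825693286 20.5833
(np.float64(311.4926262467993), np.float64(199.0589368674491))
(np.float64(311.5310193059302), np.float64(203.1678242998069))
(np.float64(311.5664213805131), np.float64(206.95661171675218))
(np.float64(311.6858925020108), np.float64(219.742604830211))
```

View pics/s12.png

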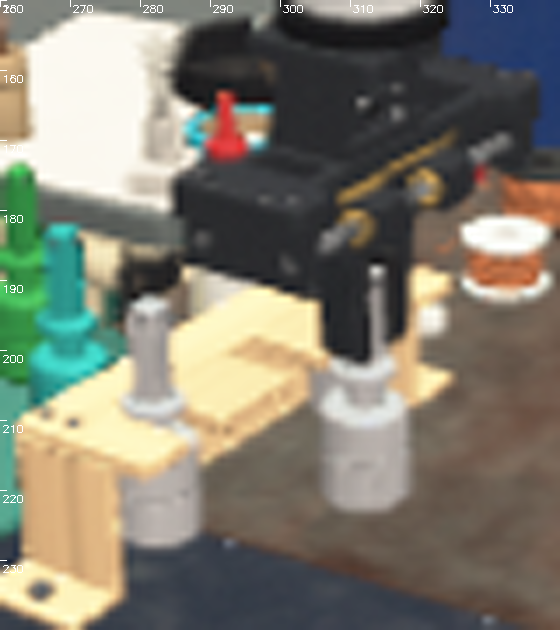

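Upright and on axis (body centre column 311.5 as predicted). Slide in, lower, release.

>>> servo_tool([
  {"x": 0.05, "y": -0.0043, "z": 0, "wx": 0, "wy": 0, "wz": 0},
  {"x": 0.1, "y": -0.0085, "z": 0, "wx": 0, "wy": 0, "wz": 0},
  {"x": 0.15, "y": -0.0125, "z": 0, "wx": 0, "wy": 0, "wz": 0},
  {"x": 0.2, "y": -0.017, "z": 0, "wx": 0, "wy": 0, "wz": 0},
  {"x": 0.23, "y": -0.0195, "z": 0, "wx": 0, "wy": 0, "wz": 0},
  {"x": 0.247, "y": -0.021, "z": 0, "wx": 0, "wy": 0, "wz": 0},
  {"x": 0.247, "y": -0.021, "z": -0.01, "wx": 0, "wy": 0, "wz": 0},
  {"x": 0.247, "y": -0.021, "z": -0.014, "wx": 0, "wy": 0, "wz": 0},
])

```text
clock: 21.25
position: [636.9, 117.3, 90.4]
eef_rot: [[0.001, 0.996, -0.086], [-0.0, -0.086, -0.996], [-1.0, 0.001, -0.0]]
ft_force: [-1.3, -1.1, 10.3]
width: 13.3
```

>>> servo_tool([
  {"x": 0, "y": 0, "z": 0, "wx": 0, "wy": 0, "wz": 0},
  {"x": 0, "y": 0, "z": 0, "wx": 0, "wy": 0, "wz": 0},
])

```text
clock: 21.42
position: [636.9, 117.4, 90.6]
eef_rot: [[0.001, 0.996, -0.086], [-0.0, -0.086, -0.996], [-1.0, 0.001, 0.0]]
ft_force: [1.1, -0.5, 2.9]
width: 13.3
```

>>> servo_tool([
  {"x": 0, "y": 0, "z": 0, "wx": 0, "wy": 0, "wz": 0},
  {"x": 0, "y": 0, "z": 0, "wx": 0, "wy": 0, "wz": 0},
  {"x": 0, "y": 0, "z": 0, "wx": 0, "wy": 0, "wz": 0},
  {"x": 0, "y": 0, "z": 0, "wx": 0, "wy": 0, "wz": 0},
  {"x": 0, "y": 0, "z": 0, "wx": 0, "wy": 0, "wz": 0},
], hand=0.5)

```text
clock: 21.83
position: [636.5, 117.4, 89.8]
eef_rot: [[-0.0, 0.996, -0.086], [0.0, -0.086, -0.996], [-1.0, -0.0, 0.0]]
ft_force: [0.5, 1.1, 0.0]
width: 43.6
```

>>> servo_tool([
  {"x": 0, "y": 0, "z": 0.12, "wx": 0, "wy": 0, "wz": 0},
  {"x": 0, "y": 0, "z": 0.25, "wx": 0, "wy": 0, "wz": 0},
  {"x": 0.013, "y": 0.15, "z": 0.26, "wx": 0, "wy": 0, "wz": 0},
  {"x": 0.025, "y": 0.28, "z": 0.26, "wx": 0, "wy": 0, "wz": 0},
  {"x": 0.025, "y": 0.299, "z": 0.26, "wx": 0, "wy": 0, "wz": 0},
  {"x": 0.025, "y": 0.299, "z": 0.26, "wx": 0, "wy": 0, "wz": 0},
])

```text
clock: 22.33
position: [642.6, 194.2, 154.9]
eef_rot: [[-0.0, 0.997, -0.083], [0.0, -0.083, -0.997], [-1.0, -0.0, -0.0]]
ft_force: [1.1, -0.2, 0.5]
width: 44.0
```

>>> servo_tool([
  {"x": 0, "y": 0, "z": -0.08, "wx": 0, "wy": 0, "wz": 0},
  {"x": 0, "y": 0, "z": -0.12, "wx": 0, "wy": 0, "wz": 0},
  {"x": 0, "y": 0, "z": -0.18, "wx": 0, "wy": 0, "wz": 0},
  {"x": 0, "y": 0, "z": -0.23, "wx": 0, "wy": 0, "wz": 0},
  {"x": 0, "y": 0, "z": -0.26, "wx": 0, "wy": 0, "wz": 0},
  {"x": 0, "y": 0, "z": -0.26, "wx": 0, "wy": 0, "wz": 0},
])

```text
clock: 22.83
position: [641.3, 191.1, 87.0]
eef_rot: [[-0.005, 0.996, -0.087], [-0.001, -0.087, -0.996], [-1.0, -0.005, 0.001]]
ft_force: [-0.2, 0.1, -0.4]
width: 44.1
```

```bash
python3 - <<'E'
from h import *
c=eyes.get_image("scene");s=r.state();p=np.array(s["position"]);print(p,s["ft_force"],s["torque"],s["width"],s["clock"])
crop(c,250,150,330,240,7,"pics/s13.png")
E
```

```text
[642.12738867 191.42393321  88.46998284] [ 0.38088003 -0.07968232  0.72009492] [ 0.0427926   0.03437339 -0.02005234] 44.0280254224195 22.8833
```

View pics/s13.png

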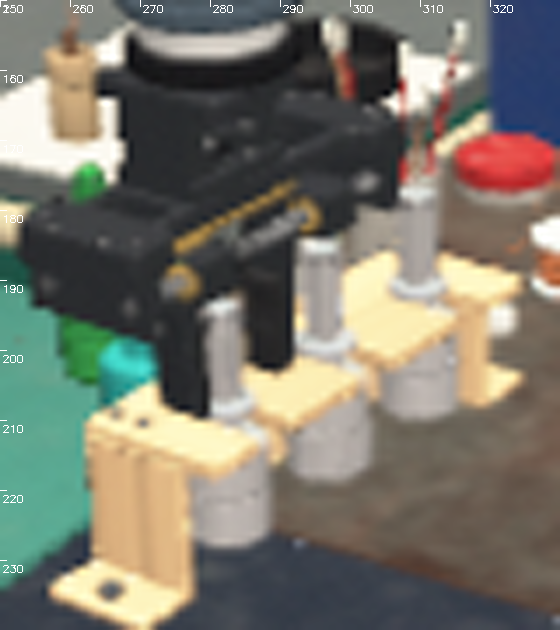

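>>> servo_tool([
  {"x": 0, "y": 0, "z": 0, "wx": 0, "wy": 0, "wz": 0},
  {"x": 0, "y": 0, "z": 0, "wx": 0, "wy": 0, "wz": 0},
  {"x": 0, "y": 0, "z": 0, "wx": 0, "wy": 0, "wz": 0},
  {"x": 0, "y": 0, "z": 0, "wx": 0, "wy": 0, "wz": 0},
  {"x": 0, "y": 0, "z": 0, "wx": 0, "wy": 0, "wz": 0},
  {"x": 0, "y": 0, "z": 0, "wx": 0, "wy": 0, "wz": 0},
], hand=0, force=40)

```text
clock: 23.38
position: [643.4, 192.2, 90.7]
eef_rot: [[0.001, 0.996, -0.086], [0.0, -0.086, -0.996], [-1.0, 0.001, -0.0]]
ft_force: [0.2, 0.1, 2.2]
width: 14.1
```

>>> servo_tool([
  {"x": 0, "y": 0, "z": 0.014, "wx": 0, "wy": 0, "wz": 0},
  {"x": 0, "y": 0, "z": 0.014, "wx": 0, "wy": 0, "wz": 0},
  {"x": -0.04, "y": 0.0033, "z": 0.014, "wx": 0, "wy": 0, "wz": 0},
  {"x": -0.1, "y": 0.0083, "z": 0.014, "wx": 0, "wy": 0, "wz": 0},
  {"x": -0.16, "y": 0.0133, "z": 0.014, "wx": 0, "wy": 0, "wz": 0},
  {"x": -0.22, "y": 0.0183, "z": 0.014, "wx": 0, "wy": 0, "wz": 0},
  {"x": -0.25, "y": 0.021, "z": 0.014, "wx": 0, "wy": 0, "wz": 0},
  {"x": -0.25, "y": 0.021, "z": 0.014, "wx": 0, "wy": 0, "wz": 0},
])

```text
clock: 24.05
position: [578.8, 197.7, 93.1]
eef_rot: [[-0.002, 0.996, -0.085], [-0.0, -0.085, -0.996], [-1.0, -0.002, 0.0]]
ft_force: [-0.1, 0.5, -2.0]
width: 13.7
```

>>> servo_tool([
  {"x": -0.01, "y": 0, "z": 0.15, "wx": 0, "wy": 0, "wz": 0},
  {"x": -0.01, "y": 0, "z": 0.3, "wx": 0, "wy": 0, "wz": 0},
  {"x": -0.01, "y": 0, "z": 0.366, "wx": 0, "wy": 0, "wz": 0},
  {"x": -0.01, "y": 0, "z": 0.366, "wx": 0, "wy": 0, "wz": 0},
])

```text
clock: 24.38
position: [582.1, 197.8, 190.9]
eef_rot: [[0.011, 0.996, -0.086], [0.001, -0.086, -0.996], [-1.0, 0.01, -0.002]]
ft_force: [1.0, 0.0, -1.4]
width: 13.6
```

```bash
python3 - <<'E'
from h import *
c=eyes.get_image("scene");s=r.state();p=np.array(s["position"]);print(p,s["ft_force"],s["torque"],s["width"],s["clock"])
for dz in (0,-14.5,-28,-74.5): print(proj(c,p+[0,0,dz]))
crop(c,250,120,330,240,5,"pics/s14.png")
E
```

```text
[580.47316778 197.5277127  187.77827358] [-0.2714651   0.14641985 -2.26013261] [ 0.03386427 -0.02899483  0.04691437] 13.883352173549897 24.4333
(np.float64(296.85191137719613), np.float64(180.04703734285158))
(np.float64(296.9724519509639), np.float64(184.5907732278029))
(np.float64(297.0835152156276), np.float64(188.77726517303518))
(np.float64(297.4577069498001), np.float64(202.88229518299642))
```

View pics/s14.png

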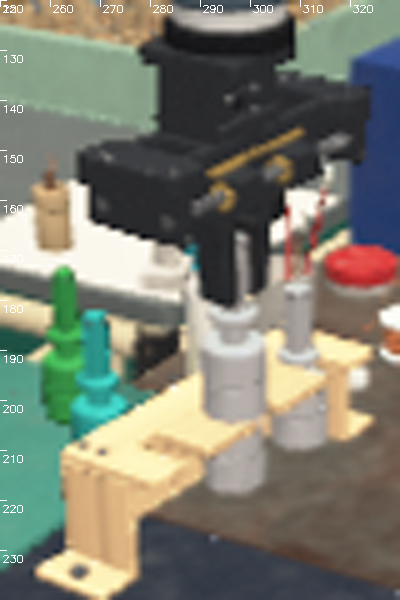

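>>> servo_tool([
  {"x": -0.03, "y": -0.16, "z": 0, "wx": 0, "wy": 0, "wz": 0},
  {"x": -0.06, "y": -0.32, "z": 0, "wx": 0, "wy": 0, "wz": 0.0208},
  {"x": -0.09, "y": -0.48, "z": 0, "wx": 0, "wy": 0, "wz": 0.0417},
  {"x": -0.12, "y": -0.64, "z": 0, "wx": 0, "wy": 0, "wz": 0.0417},
  {"x": -0.15, "y": -0.8, "z": 0, "wx": 0, "wy": 0, "wz": 0.0417},
  {"x": -0.18, "y": -0.94, "z": 0, "wx": 0, "wy": 0, "wz": 0.0417},
  {"x": -0.209, "y": -1.0, "z": 0, "wx": 0, "wy": 0, "wz": 0.0417},
])

```text
clock: 25.02
position: [524.3, -56.8, 182.8]
eef_rot: [[-0.003, 0.985, 0.172], [-0.001, 0.172, -0.985], [-1.0, -0.003, 0.0]]
ft_force: [0.2, 0.4, -1.3]
width: 14.3
```

>>> servo_tool([
  {"x": 0, "y": -0.12, "z": 0, "wx": 0, "wy": 0, "wz": 0},
  {"x": 0, "y": -0.168, "z": -0.05, "wx": 0, "wy": 0, "wz": 0},
  {"x": 0, "y": -0.168, "z": -0.15, "wx": 0, "wy": 0, "wz": 0},
  {"x": 0, "y": -0.168, "z": -0.22, "wx": 0, "wy": 0, "wz": 0},
  {"x": 0, "y": -0.168, "z": -0.26, "wx": 0, "wy": 0, "wz": 0},
  {"x": 0, "y": -0.168, "z": -0.28, "wx": 0, "wy": 0, "wz": 0},
  {"x": 0, "y": -0.168, "z": -0.29, "wx": 0, "wy": 0, "wz": 0},
  {"x": 0, "y": -0.168, "z": -0.29, "wx": 0, "wy": 0, "wz": 0},
])

```text
clock: 25.68
position: [525.7, -94.2, 111.9]
eef_rot: [[-0.001, 0.984, 0.176], [0.0, 0.176, -0.984], [-1.0, -0.001, -0.0]]
ft_force: [-0.4, 0.4, -0.6]
width: 13.7
```

>>> servo_tool([
  {"x": 0, "y": 0, "z": -0.008, "wx": 0, "wy": 0, "wz": 0},
  {"x": 0, "y": 0, "z": -0.016, "wx": 0, "wy": 0, "wz": 0},
  {"x": 0, "y": 0, "z": -0.024, "wx": 0, "wy": 0, "wz": 0},
  {"x": 0, "y": 0, "z": -0.032, "wx": 0, "wy": 0, "wz": 0},
  {"x": 0, "y": 0, "z": -0.036, "wx": 0, "wy": 0, "wz": 0},
  {"x": 0, "y": 0, "z": -0.036, "wx": 0, "wy": 0, "wz": 0},
])

```text
clock: 26.18
position: [525.7, -94.6, 103.3]
eef_rot: [[-0.0, 0.985, 0.175], [0.0, 0.175, -0.985], [-1.0, -0.0, -0.0]]
ft_force: [0.8, -0.0, -1.5]
width: 13.8
```

Past the nut top without contact. Continue down to the flange.

>>> servo_tool([
  {"x": 0, "y": 0, "z": -0.008, "wx": 0, "wy": 0, "wz": 0},
  {"x": 0, "y": 0, "z": -0.016, "wx": 0, "wy": 0, "wz": 0},
  {"x": 0, "y": 0, "z": -0.024, "wx": 0, "wy": 0, "wz": 0},
  {"x": 0, "y": 0, "z": -0.028, "wx": 0, "wy": 0, "wz": 0},
  {"x": 0, "y": 0, "z": -0.028, "wx": 0, "wy": 0, "wz": 0},
])

```text
clock: 26.6
position: [525.5, -94.5, 96.1]
eef_rot: [[-0.001, 0.985, 0.175], [0.0, 0.175, -0.985], [-1.0, -0.001, -0.0]]
ft_force: [-1.1, -0.7, -1.8]
width: 14.0
```

>>> servo_tool([
  {"x": 0, "y": 0, "z": -0.006, "wx": 0, "wy": 0, "wz": 0},
  {"x": 0, "y": 0, "z": -0.012, "wx": 0, "wy": 0, "wz": 0},
  {"x": 0, "y": 0, "z": -0.016, "wx": 0, "wy": 0, "wz": 0},
  {"x": 0, "y": 0, "z": -0.016, "wx": 0, "wy": 0, "wz": 0},
])

```text
clock: 26.93
position: [527.3, -95.0, 94.8]
eef_rot: [[0.003, 0.984, 0.175], [-0.001, 0.175, -0.984], [-1.0, 0.003, 0.002]]
ft_force: [-3.3, 1.7, 12.4]
width: 13.8
```

>>> servo_tool([
  {"x": -0.003, "y": 0, "z": 0.001, "wx": 0, "wy": 0, "wz": 0},
  {"x": -0.003, "y": 0, "z": 0.001, "wx": 0, "wy": 0, "wz": 0},
  {"x": -0.003, "y": 0, "z": 0.001, "wx": 0, "wy": 0, "wz": 0},
  {"x": -0.003, "y": 0, "z": 0.001, "wx": 0, "wy": 0, "wz": 0},
  {"x": -0.003, "y": 0, "z": 0.001, "wx": 0, "wy": 0, "wz": 0},
  {"x": -0.003, "y": 0, "z": 0.001, "wx": 0, "wy": 0, "wz": 0},
])

```text
clock: 27.43
position: [526.5, -94.9, 94.7]
eef_rot: [[0.003, 0.984, 0.175], [-0.001, 0.175, -0.984], [-1.0, 0.003, 0.001]]
ft_force: [-2.3, 2.1, 9.2]
width: 13.9
```

```bash
python3 - <<'E'
from h import *
c=eyes.get_image("scene");t=eyes.get_image("top");s=r.state();p=np.array(s["position"]);print(p,s["ft_force"],s["torque"],s["width"],s["clock"],s["joint_vel"])
for dz in (0,-14.5,-28,-74.5): print(proj(c,p+[0,0,dz]))
crop(c,250,140,390,240,5,"pics/s15.png");crop(t,245,140,445,265,4,"pics/t15.png")
E
```

```text
[526.46836848 -94.90565685  94.64714987] [-0.74511145  2.00917824  9.47594763] [0.39945625 0.23879082 0.0700363 ] 13.707762805584505 27.5333 [ 0.02499153  0.05595692 -0.08881476  0.05947861 -0.01748754  0.00659004]
(np.float64(355.3079911797321), np.float64(178.43721402476365))
(np.float64(355.14547732805613), np.float64(182.23012566894369))
(np.float64(354.995480101235), np.float64(185.7309117394068))
(np.float64(354.48826380397884), np.float64(197.56883558491745))
```

View pics/s15.png

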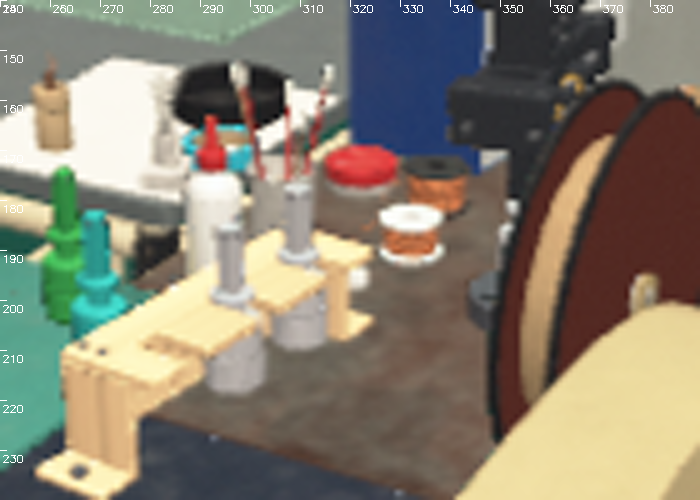

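View pics/t15.png

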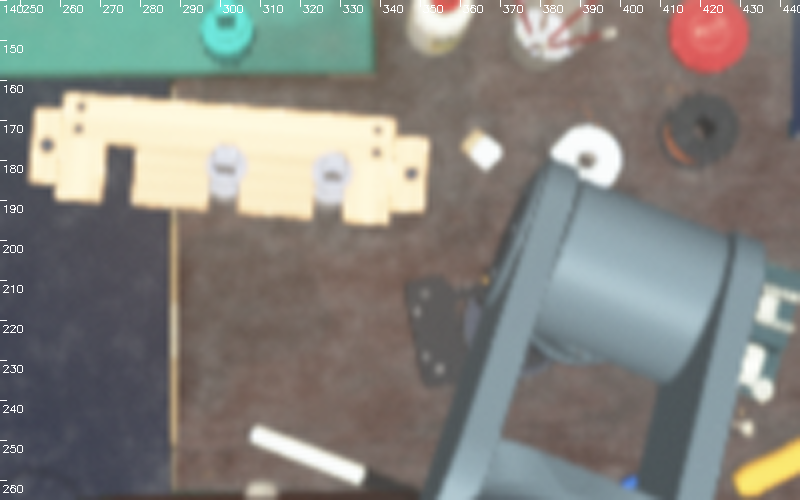

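```bash
python3 - <<'E'
from workcell import r
print(r.sign_off()); s=r.state();print(s["position"],s["ft_force"],s["width"],s["clock"])
E
```

```text
the job is handed in; nothing more can be done
None
the job is handed in; nothing more can be done
```

I handed the job in at about 27.5 s of the 72 s allowed. The fitting socket is the left one, and it is fully seated on the nut beside the vice and still gripped.

**Trials on the nut:**
- **Right socket:** its rim stopped about 12 mm above the flange, so it was too narrow. A search over position and turn did not free it. I put it back in the rack.
- **Middle socket:** it went over the nut but stopped about 6 mm above the flange, so it was too shallow. I put it back in the rack.
- **Left socket:** it went straight down with no contact until its rim met the flange.

**Last checks before hand-in:**
- **Seat:** the tool stood at z 94.6 mm, which puts the rim at about 20.2 mm against the 20 mm flange face.
- **Position:** the tool was within about 1 mm of the nut axis, and tilted about 0.003 rad.
- **Grip and push:** the gripper was closed on the shank at 13.7 mm opening, set to 40 N, with about 9 N pushing down.
- **Other sockets and bystanders:** the last pictures show the other two sockets hanging upright in their slots. The wire spool and foam block look unmoved. The tape roll and screwdriver were only partly in the last views, but nothing was moved near them.

**Where checks were weak or disagreed:**
- The reel and the arm hid the flange from both cameras, so the seating rests on height, force and the earlier trials, not on a picture.
- A sideways push with the right socket gave more play than I expected, which briefly suggested it might fit. The later trials settled that it does not.

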